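# Load the curing turntable with sample boards and bring up the lamp

### The arm

A 6-joint arm with a two-finger parallel gripper is mounted at the origin on the work surface. World frame = base frame: x ahead of the robot, y to its left, z up, the work surface at z = 0. Lengths are in mm, angles in rad, forces in N, time in s.
With the tool pointing down it reaches from about 300 to 775 mm from the base axis. Payload 14.6 kg.
Tool frame: the origin (TCP) lies between the finger pads; the fingertips stand 11 mm ahead of it and the grasp point (between the pads) lies 8 mm behind it; z points along the fingers, y is the line along which they close (so a half turn about z gives the same grasp; the last joint's range is limited). The gripper opens to 85 mm and grips with 20 to 120 N. Pads are 22 mm wide; open, the fingers measure 114 mm over their backs; the gripper's body (76 mm by 85 mm) begins 54 mm behind the grasp point. The pads swing forward as they close: fully open they stand 13 mm farther back than shut.
Start: joints at [-1.207, 0.3, 1.521, -0, 1.321, -0.067], TCP at [229.671, -499.74, 204.781] pointing down, gripper open.
Joint ranges: [-3.03, 3.03], [-0.79, 2.21], [0.23, 2.52], [-1.04, 4.18], [0, 3.07], [-2.55, 2.55]. Speed limits (rad/s): [2.22, 2.22, 2.57, 3.14, 3.14, 3.14].

### API

Orientations are given as a unit quaternion [x, y, z, w].
In Python, from workcell import * gives the robot as it stands. The module is installed in compiled form; this text tells all that it offers.
- The arm moves only by the tool apply_moves, never from a script. Its argument "moves" is a list of rows, each a list of 3 entries, a list of its own where there are three numbers: the shift along the tool's x, y, z in mm, then the turn about the tool's z in degrees, then the opening, from -1 (shut) to 1 (fully open). In form: [[[dx, dy, dz], roll, grip], ...]. A call has 1 to 20 rows; each row is the pose to reach, as a shift and turn from the pose commanded when the call began, along the tool's axes at that moment; what a row does not reach only later rows make up. A row lasts 1/12 s, in which the tool goes at most 41.7 mm and 7.16 degrees, less where a joint would pass 70% of its speed; a pose out of reach is approached as far as the arm can. A call with a gripper value outside its range is refused whole. The fingers move at their own pace and stop on an object; the grip force is fixed at half the most. Time passes only in rows, so rows that repeat a pose let the fingers close. It gives the time, the measured TCP pose, the force, the opening and the grip force at its end, in the units of the state.
- sense(): the state, without advancing time (a new reading comes with each control period).
- snapshot(name): name is "side" or "top"; returns a dict with "img" (384x512x3 uint8, red, green, blue), "depth" (384x512 float32, mm along the optical axis (not along the pixel's ray), 0 where there is no reading), "mtx" (3x3 intrinsics, pixels), "extrinsics" (4x4, takes a point from camera to world coordinates). Camera axes: x right, y up, looking along -z (the intrinsics and any distortion apply to the point x, -y, -z); pixel columns grow to the right and rows downward; lengths in mm; the calibration is good to about 2 mm. A picture is of the moment at which its call begins.
- close_job(): hands the job in; it is judged then, once.
The state is a dict: "time": time; "joint_positions": joint angles; "joint_velocities": joint speeds; "tau": joint torques, N m; "tcp_pos": TCP position; "orientation": TCP orientation; "contact_force": force on the tool from outside, world axes, zero at the start; "torque": the same for the moment, N m; "opening": finger opening in mm; "grasp_force": force on a finger pad.
Only numpy, scipy, OpenCV 4.12 (cv2) and the standard library are available. Lean on these libraries where they do the work, as an engineer would, in place of code of your own. Each camera call takes 0.05 s, during which the arm holds its last target. There are 200 camera calls.

### The job

Load the freshly lacquered sample boards onto the curing turntable one at a time, in the order red, yellow, green, blue, passing over any colour that is not there: lean each board lengthwise up the empty easel at the yellow loading mark, its lower end on the easel's lip, let go, and then index the turntable one click (a quarter turn, anticlockwise from above), so that this board comes to the red lamp mark. When the last board has been loaded and indexed to the lamp mark, push the lamp along its rail fully home against the red stop. Every board must end up leaning on an easel of its own, the turntable resting in its click, and do not disturb the cup, the glue bottle or the tape.

Things in the scene. Friction and masses are not known exactly. Their poses are not given: they have to be found in the camera images.
- base: Grey square base of the turntable, 240 x 240 x 22 mm, fixed to the bench. Origin at the centre of its underside, z up, on the turntable's axis. Its -x side is towards the robot and carries the yellow loading mark; its -y side carries the red lamp mark (flat tongues that show beyond the disc). The white disc on it is 300 mm across, its top 55 mm above the bench.
- axis (a point): Point on the turntable's axis at the height of the disc's top (55 mm above the bench).
- turntable (a joint): Angle of the disc (rad), growing anticlockwise seen from above; it can be turned round many times. A click mechanism makes it rest (click) at every whole multiple of pi/2 and pulls it to the nearest of these from anywhere between; about 0.65 N m (5 N at a grip post) takes it over the hump between two. It settles at 0 at the start, with an easel at each mark.
- easel0 (a point): Moves with the disc: where the centre of a board seated on easel 0 lies (85 mm from the axis, 60 mm above the disc). Easel k is at the yellow mark at joint angle -k pi/2 (easel 0 at 0; easel 1 stands a quarter turn anticlockwise of easel 0, and so on).
- easel1 (a point): Moves with the disc: where the centre of a board seated on easel 1 lies (85 mm from the axis, 60 mm above the disc). Each easel is an aluminium plate, 36 mm wide, 106 mm long, sloping at 45 degrees and rising towards the axis, with a 13 mm lip square to it at its foot, also 36 mm wide: fingers fit either side of it.
- easel2 (a point): Moves with the disc: where the centre of a board seated on easel 2 lies (85 mm from the axis, 60 mm above the disc). Like easel 1.
- easel3 (a point): Moves with the disc: where the centre of a board seated on easel 3 lies (85 mm from the axis, 60 mm above the disc). Like easel 1.
- grip0 (a point): Moves with the disc: top of black grip post 0, a round upright post 16 mm across and 72 mm tall on the disc, 130 mm from the axis, half way between two easels (an eighth turn clockwise of easel 0). Its foot has a 26 mm wide, 6 mm high collar for looks.
- grip1 (a point): Moves with the disc: top of black grip post 1, a round upright post 16 mm across and 72 mm tall on the disc, 130 mm from the axis, half way between two easels (an eighth turn clockwise of easel 1). Its foot has a 26 mm wide, 6 mm high collar for looks.
- grip2 (a point): Moves with the disc: top of black grip post 2, a round upright post 16 mm across and 72 mm tall on the disc, 130 mm from the axis, half way between two easels (an eighth turn clockwise of easel 2). Its foot has a 26 mm wide, 6 mm high collar for looks.
- grip3 (a point): Moves with the disc: top of black grip post 3, a round upright post 16 mm across and 72 mm tall on the disc, 130 mm from the axis, half way between two easels (an eighth turn clockwise of easel 3). Its foot has a 26 mm wide, 6 mm high collar for looks.
- load_seat (a point): Fixed: where the centre of a board seated on the easel at the yellow loading mark lies (85 mm from the axis towards -x of the base, 115 mm above the bench). The board's face then looks to -x of the base and up, at 45 degrees.
- lamp_seat (a point): Fixed: where the centre of a board seated on the easel at the red lamp mark lies (85 mm from the axis towards -y of the base, 115 mm above the bench), a quarter turn anticlockwise of load_seat.
- board_red: Sample board lacquered red on both faces, pale wood edges: a slab 120 x 56 x 16 mm, 60 to 130 g, lying flat on the bench at the start, to the robot's left; may be absent. Origin at its centre, x along its length, y across its width, z through its thickness; both ends and both faces are alike. Pads fit across the 56 mm.
- board_yellow: Sample board lacquered yellow on both faces, pale wood edges: a slab 120 x 56 x 16 mm, 60 to 130 g, lying flat on the bench at the start, to the robot's left; may be absent. Origin at its centre, x along its length, y across its width, z through its thickness; both ends and both faces are alike. Pads fit across the 56 mm.
- board_green: Sample board lacquered green on both faces, pale wood edges: a slab 120 x 56 x 16 mm, 60 to 130 g, lying flat on the bench at the start, to the robot's left; may be absent. Origin at its centre, x along its length, y across its width, z through its thickness; both ends and both faces are alike. Pads fit across the 56 mm.
- board_blue: Sample board lacquered blue on both faces, pale wood edges: a slab 120 x 56 x 16 mm, 60 to 130 g, lying flat on the bench at the start, to the robot's left; may be absent. Origin at its centre, x along its length, y across its width, z through its thickness; both ends and both faces are alike. Pads fit across the 56 mm.
- rail: Fixed aluminium rail, 330 x 50 mm, 24 mm high, to the right of the turntable. Origin at the centre of its underside, x along the rail, away from the robot; the red stop is at its +x end, a grey one at its -x end.
- lamp (a joint): Travel of the lamp carriage along the rail (m), growing away from the robot; 0 at the grey stop, 0.160 fully home at the red stop. It slides stiffly (about 2 N) and stays where it is left.
- lamp_grip (a point): Moves with the lamp: top of its black round upright post, 18 mm across, 180 mm above the bench, free to be gripped over its top 60 mm. The blue carriage below is 80 x 62 mm, top 55 mm above the bench; the white lamp head, 110 mm wide, 50 mm high (70 to 120 mm above the bench), hangs on the turntable's side of the post, 37 to 59 mm from its axis.
- cup: Paper cup, 80 mm across, 100 mm tall, bystander. Origin at the centre of its underside.
- glue: White glue bottle with orange cap, 56 mm across, 150 mm tall, bystander. Origin at the centre of its underside.
- tape: Roll of yellow tape lying flat, 100 mm across, 40 mm high, bystander. Origin at the centre of its underside.
There are look-alikes about, which are no part of the job. What is meant by the board_red is not pink, and is the larger of those in its own colour.

How it is judged:
By the outcome, as a careful person would: the job done as asked, in the order asked, and still so for the second after the job is handed in, with the robot touching nothing.
Of board_red, board_yellow, board_green, board_blue only 3 to 4 are there at a start; the rules pass over those that are not, and their reading is None.
At some moment in a run one of board_green, board_blue may be knocked a few centimetres aside while the robot is not near it.
Once in a run the grip may slacken for a moment while it holds something.
It also fails if it takes over 210 s, if anything falls off the work surface, if the arm or the gripper's body presses on something with over 40 N, if the wrist force passes 120 N, or if a joint passes its speed limit or range.

## Working session

There is one attempt and no reset: what is moved stays moved. The work goes in short steps, Python scripts to look and compute and a tool call to move; the robot and the scene stay as the last step left them, time stands still between calls to the robot, and variables do not carry over. Pictures are saved under pics/ and viewed, at most 14 in all, crops included, and the job is handed in when it is done.

Besides the shell and the picture viewer there is one more tool, called after "Call:" by a JSON object that holds its "op" and its "data", one argument or row to a line. apply_moves: Moves the arm, as the interface text tells. Its arguments: {"type":"object","properties":{"moves":{"type":"array","items":{"type":"array"}}},"required":["moves"]}

```bash
mkdir -p pics; cat > h.py <<'E'
from workcell import *
import numpy as np, cv2
from scipy.spatial.transform import Rotation as R
def pts(s):
    d=s["depth"];h,w=d.shape;K=s["mtx"];u,v=np.meshgrid(np.arange(w),np.arange(h))
    c=np.stack([(u-K[0,2])/K[0,0]*d,-(v-K[1,2])/K[1,1]*d,-d,np.ones_like(d)],-1)
    return (c@s["extrinsics"].T)[...,:3]
def ray(s,u,v,z):
    K=s["mtx"];E=s["extrinsics"];r=E[:3,:3]@np.array([(u-K[0,2])/K[0,0],-(v-K[1,2])/K[1,1],-1]);o=E[:3,3]
    return o+r*(z-o[2])/r[2]
def save(s,n,box=None,k=1):
    i=s["img"]
    if box: i=i[box[1]:box[3],box[0]:box[2]]
    cv2.imwrite("pics/"+n,cv2.resize(i[...,::-1],None,fx=k,fy=k))
E
python3 - <<'E'
from h import *
for n in("top","side"):
    s=snapshot(n);save(s,n+"0.png",None,1.5);print(n,s["mtx"].tolist(),s["extrinsics"].round(3).tolist(),(s["depth"]>0).mean())
print(sense())
E
```

```text
top [[371.07171317106, 0.0, 253.58804708795822], [0.0, 371.07171317106, 189.25811489123544], [0.0, 0.0, 1.0]] [[0.02, 0.994, -0.109, 383.807], [-1.0, 0.022, 0.016, -34.309], [0.019, 0.108, 0.994, 1297.636], [0.0, 0.0, 0.0, 1.0]] 0.996002197265625
side [[494.15186112188087, 0.0, 248.2036341642983], [0.0, 494.15186112188087, 197.46062130281325], [0.0, 0.0, 1.0]] [[-0.864, 0.365, -0.346, -17.92], [-0.502, -0.599, 0.623, 986.987], [0.02, 0.713, 0.701, 1246.686], [0.0, 0.0, 0.0, 1.0]] 0.9897918701171875
{'time': 0.1, 'joint_positions': array([-1.20657013e+00,  3.00408960e-01,  1.52151498e+00,  2.45359803e-05,
        1.32069696e+00, -6.65858960e-02]), 'joint_velocities': array([-7.41989806e-05, -6.92524347e-04, -1.61151335e-03,  1.22046571e-03,
       -1.95595220e-05, -1.13033857e-03]), 'tau': array([ 1.93592670e-03, -5.44376707e+01, -3.62371302e+01, -6.06269509e-05,
        3.02604843e-03,  2.51727437e-05]), 'tcp_pos': array([ 229.61164033, -499.52114124,  204.28337589]), 'orientation': array([ 9.76890206e-01,  2.13741107e-01, -6.44769765e-05, -5.10206445e-04]), 'contact_force': array([-1.03027347e-01,  7.29706210e-04,  8.18237810e-01]), 'torque': array([ 0.00392627, -0.01109644,  0.04927311]), 'grasp_force': 0.0, 'opening': 85.550445928962}
```

View pics/top0.png

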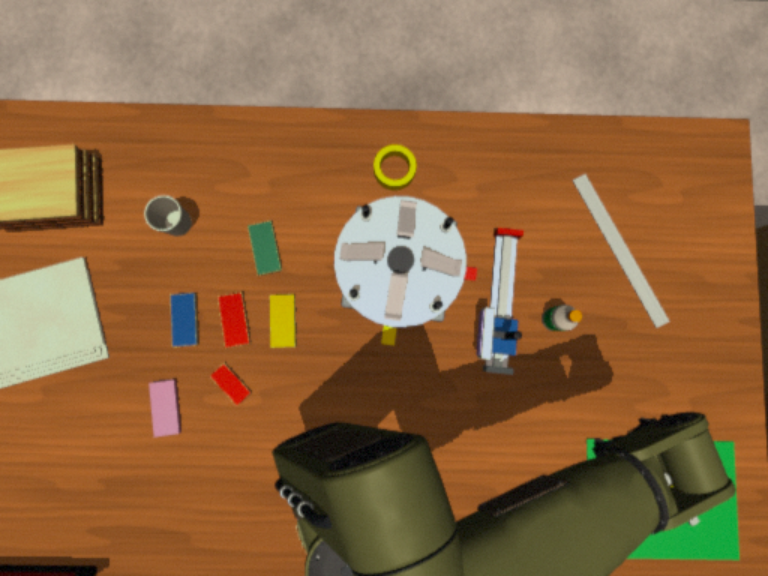

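View pics/side0.png

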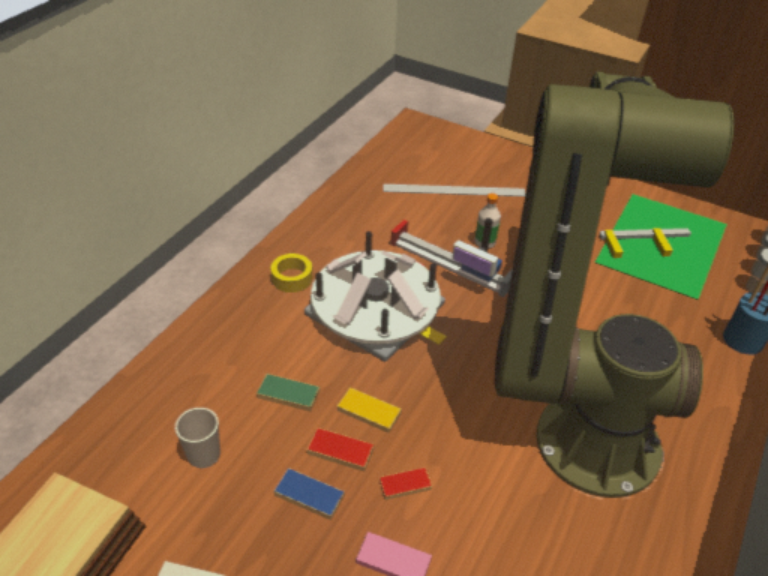

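Both views show all four boards. In the top view (enlarged 1.5x):
- Red candidates: large red (233,320), small red (230,384) and pink (164,408). The large red is the one meant, because it is not pink and is the bigger of the two reds. I'll confirm this in a crop.
- Other boards: yellow (282,321), green (264,248), blue (184,320).
- Fixtures: turntable (400,260), lamp post (512,335).

```bash
cat >> h.py <<'E'
HUE={"red":[(0,6),(174,180)],"yellow":[(24,34)],"green":[(60,90)],"blue":[(100,120)]}
def boards(s):
    """list (colour, xy centre, yaw of length deg, length, width, pixel) for slabs on the bench, rays on z=16"""
    hsv=cv2.cvtColor(s["img"],cv2.COLOR_RGB2HSV);P=pts(s);out=[]
    reg=(P[...,1]>90)&(P[...,1]<560)&(P[...,0]>150)&(P[...,0]<760)
    for c,rs in HUE.items():
        m=sum(((hsv[...,0]>=a)&(hsv[...,0]<=b)) for a,b in rs).astype(bool)&(hsv[...,1]>110)&(hsv[...,2]>50)&reg
        for k in cv2.findContours(m.astype(np.uint8),cv2.RETR_EXTERNAL,cv2.CHAIN_APPROX_NONE)[0]:
            if cv2.contourArea(k)<150: continue
            w=np.array([ray(s,u,v,16)[:2] for u,v in k[:,0]],np.float32)
            (cx,cy),wh,a=cv2.minAreaRect(w)
            if wh[0]<wh[1]: a+=90
            a=(a+90)%180-90
            z=np.median(P[...,2][m&(cv2.drawContours(np.zeros(m.shape,np.uint8),[k],-1,1,-1)>0)])
            out.append((c,round(cx,1),round(cy,1),round(a,1),round(max(wh)),round(min(wh)),round(float(z)),k[:,0].mean(0).round().tolist()))
    return out
def yaw():
    m=R.from_quat(sense()["orientation"]).as_matrix();return np.degrees(np.arctan2(m[1,0],m[0,0]))
def go(x,y,z,yw=None,pos=None,yaw0=None):
    """tool shift and roll to reach world x,y,z with tool-x heading yw (mod 180)"""
    s=sense();p=s["tcp_pos"] if pos is None else pos;Y=yaw() if yaw0 is None else yaw0
    d=R.from_quat(s["orientation"]).as_matrix().T@(np.array([x,y,z])-p)
    roll=0 if yw is None else -((yw-Y+90)%180-90)
    return d.round(1).tolist(),round(roll,1)
E
python3 - <<'E'
from h import *
for n in("top","side"):
    s=snapshot(n);P=pts(s);hsv=cv2.cvtColor(s["img"],cv2.COLOR_RGB2HSV)
    for b in boards(s):print(n,b)
    if n=="top":
        save(s,"redcrop.png",(90,180,210,300),5)
    # disc: bright, height ~55
    z=P[...,2];reg=(P[...,0]>280)&(P[...,0]<700)&(P[...,1]>-260)&(P[...,1]<150)
    m=((abs(z-55)<8)&(hsv[...,1]<60)&(hsv[...,2]>150)&reg).astype(np.uint8)
    k=max(cv2.findContours(m,cv2.RETR_EXTERNAL,cv2.CHAIN_APPROX_NONE)[0],key=cv2.contourArea)
    w=np.array([ray(s,u,v,55)[:2] for u,v in cv2.convexHull(k)[:,0]],np.float32)
    print("disc",cv2.fitEllipse(w),np.median(z[m>0]))
    # dark posts tops
    dk=((hsv[...,2]<70)&reg&(z>80)&(z<200)).astype(np.uint8)
    N,L,st,c=cv2.connectedComponentsWithStats(dk)
    for i in range(1,N):
        q=P[L==i];t=q[q[:,2]>q[:,2].max()-8]
        print("dark",c[i].round(),st[i,4],q[:,2].max().round(),t.mean(0).round(1))
    for nm,mm in(("yel",(hsv[...,0]>22)&(hsv[...,0]<35)&(hsv[...,1]>120)&(z<40)),("redm",((hsv[...,0]<7)|(hsv[...,0]>173))&(hsv[...,1]>150)),("blue",(hsv[...,0]>100)&(hsv[...,0]<125)&(hsv[...,1]>100))):
        N,L,st,c=cv2.connectedComponentsWithStats((mm&reg&(hsv[...,2]>60)).astype(np.uint8))
        for i in range(1,N):
            if st[i,4]>20:print(nm,c[i].round(),st[i,4],P[L==i].mean(0).round(1))
E
```

```text
top ('red', 290.6, 281.4, 47.1, 89, 40, 12, [153.0, 256.0])
top ('red', 435.9, 280.7, 10.6, 116, 54, 16, [155.0, 213.0])
top ('yellow', 435.6, 168.5, 2.4, 121, 55, 16, [188.0, 214.0])
top ('green', 603.8, 216.7, 13.6, 112, 48, 16, [176.0, 165.0])
top ('blue', 433.7, 394.5, 5.6, 114, 51, 16, [122.0, 213.0])
disc ((571.51025390625, -97.34033203125), (290.2757568359375, 299.3967590332031), 3.6544344425201416) 55.22012227229902
dark [243. 140.] 29 131.0 [675.1 -17.  126.8]
dark [298. 148.] 24 132.0 [ 652.3 -198.   128.2]
dark [236. 195.] 15 130.0 [493.3   3.6 126.8]
dark [291. 203.] 18 129.0 [ 471.8 -174.4  126.2]
yel [195. 215.] 105 [430.9 145.   15.2]
yel [259. 223.] 101 [406.8 -75.1  22. ]
redm [311. 182.] 21 [ 544.  -244.4   82.8]
side ('red', 287.3, 291.7, 45.5, 89, 40, 9, [270.0, 321.0])
side ('red', 434.4, 289.0, 11.3, 115, 53, 13, [227.0, 298.0])
side ('yellow', 433.3, 177.5, 3.3, 111, 49, 13, [245.0, 271.0])
side ('blue', 431.8, 402.3, 5.4, 112, 47, 14, [206.0, 327.0])
disc ((563.4207763671875, -82.07966613769531), (275.4565734863281, 295.9399719238281), 149.37637329101562) 51.73422108793659
dark [245. 161.] 22 130.0 [ 648.9 -185.3  128.4]
dark [260. 177.] 33 111.0 [ 564.3 -143.6  105.9]
dark [238. 179.] 18 114.0 [624.8 -91.3 109.1]
dark [288. 181.] 31 126.0 [ 470.1 -168.1  121.7]
dark [212. 187.] 24 126.0 [673.6  -5.8 122.4]
dark [262. 196.] 9 98.0 [517.6 -71.6  94.7]
dark [243. 198.] 7 100.0 [565.9 -32.7  94.8]
dark [256. 212.] 31 126.0 [491.6  15.8 122.2]
yel [285. 222.] 40 [425.5 -69.6  17.8]
```

View pics/redcrop.png

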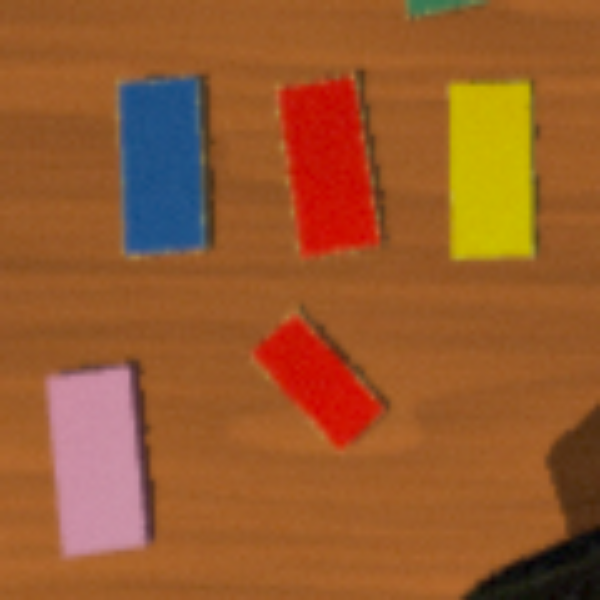

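The crop shows the larger red board at about (330,165), the small red at (320,382) and pink at (100,460), so the large red is the target. The two cameras disagree by 8–10 mm in y. The first grasp will settle which one is right.

```bash
python3 - <<'E'
from h import *
print(yaw(),go(436,285,260,10.8),go(436,285,80,10.8),go(436,285,12,10.8))
E
```

```text
24.680360548850643 ([515.2, -626.8, -55.1], np.float64(13.9)) ([515.2, -626.7, 124.9], np.float64(13.9)) ([515.2, -626.6, 192.9], np.float64(13.9))
```

Call:
{"op": "apply_moves", "data": {
  "moves": [
    [[0,0,-40],0,1],
    [[26,-31,-55],2,1],
    [[52,-63,-55],4,1],
    [[78,-94,-55],6,1],
    [[103,-125,-55],8,1],
    [[129,-157,-55],10,1],
    [[155,-188,-55],12,1],
    [[180,-219,-55],14,1],
    [[206,-251,-55],14,1],
    [[232,-282,-55],14,1],
    [[258,-313,-55],14,1],
    [[283,-345,-55],14,1],
    [[309,-376,-55],14,1],
    [[335,-407,-55],14,1],
    [[361,-439,-55],14,1],
    [[386,-470,-55],14,1],
    [[412,-501,-55],14,1],
    [[438,-533,-55],14,1],
    [[464,-564,-55],14,1],
    [[515,-627,-55],14,1]
  ]
}}

```text
time: 1.87
tcp_pos: [426.0, 249.1, 259.7]
orientation: [0.996, 0.093, 0.0, 0.0]
contact_force: [0.1, -0.9, 0.5]
opening: 85.3
grasp_force: 0.0
```

```bash
python3 - <<'E'
from h import *
s=sense();print(s["time"],s["tcp_pos"],yaw(),s["joint_positions"].round(2),go(436,285,80,10.8),go(436,285,12,10.8))
E
```

```text
1.8667 [425.99301915 249.05340949 259.67674254] 10.701503941594906 [ 0.45  0.13  1.59 -0.    1.41  1.84] ([16.5, -33.5, 179.7], np.float64(-0.1)) ([16.5, -33.5, 247.7], np.float64(-0.1))
```

Call:
{"op": "apply_moves", "data": {
  "moves": [
    [[16,-33,0],0,1],
    [[16,-33,40],0,1],
    [[16,-33,80],0,1],
    [[16,-33,120],0,1],
    [[16,-33,160],0,1],
    [[16,-33,180],0,1],
    [[16,-33,180],0,1],
    [[16,-33,180],0,1]
  ]
}}

```text
time: 2.53
tcp_pos: [435.6, 282.2, 79.8]
orientation: [0.996, 0.093, -0.001, 0.0]
contact_force: [0.1, -0.2, 0.2]
opening: 85.8
grasp_force: 0.0
```

```bash
python3 - <<'E'
from h import *
s=sense();print(s["time"],s["tcp_pos"],yaw(),go(436,285,12,10.8))
s=snapshot("side");save(s,"s1.png",(150,200,350,350),4)
E
```

```text
2.5333 [435.56039527 282.18748929  79.82644816] 10.681261976962126 ([1.0, -2.7, 67.8], np.float64(-0.1))
```

View pics/s1.png

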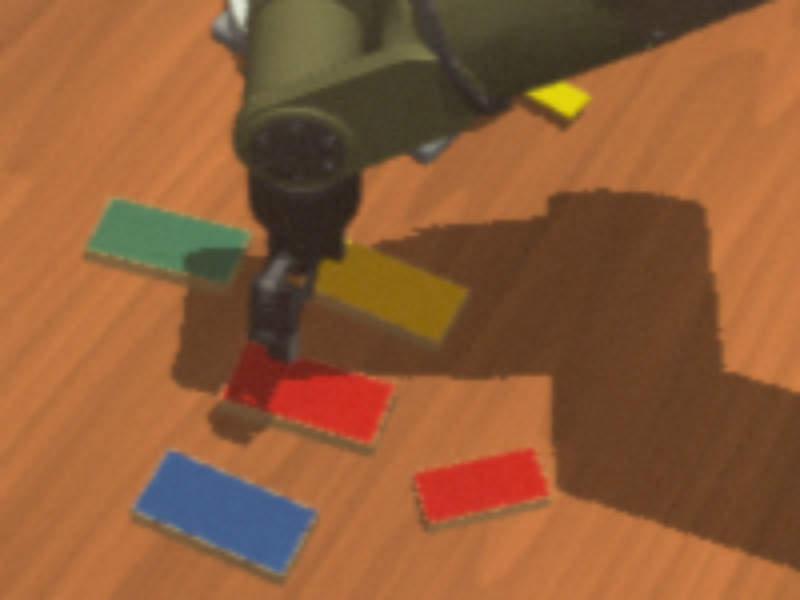

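The gripper hangs open above the red board, with a fingertip near crop (280,350), and is set to straddle it. Next I descend and grip.

Call:
{"op": "apply_moves", "data": {
  "moves": [
    [[0,-2,30],0,1],
    [[0,-2,55],0,1],
    [[0,-2,67],0,1],
    [[0,-2,67],0,1],
    [[0,-2,67],0,-1],
    [[0,-2,67],0,-1],
    [[0,-2,67],0,-1],
    [[0,-2,67],0,-1],
    [[0,-2,67],0,-1],
    [[0,-2,67],0,-1],
    [[0,-2,67],0,-1],
    [[0,-2,67],0,-1]
  ]
}}

```text
time: 3.58
tcp_pos: [435.3, 284.2, 12.9]
orientation: [0.996, 0.093, 0.0, -0.0]
contact_force: [-0.9, 0.3, 0.8]
opening: 0.2
grasp_force: 0.0
```

```bash
python3 - <<'E'
from h import *
s=sense();print(s["time"],s["tcp_pos"],yaw(),s["contact_force"])
for b in boards(snapshot("top")):print(b)
for b in boards(snapshot("side")):print(b)
E
```

```text
3.5833 [435.3436947  284.2211186   12.88354567] 10.680055305018337 [-0.88572712  0.28140853  0.81739599]
('yellow', -18.5, 321.5, -60.8, 285, 99, 650, [137.0, 349.0])
('yellow', 210.8, 332.9, 5.3, 364, 175, 530, [135.0, 285.0])
('yellow', 449.0, 370.4, -72.2, 121, 108, 317, [132.0, 208.0])
('green', 604.5, 216.8, 13.6, 111, 48, 16, [176.0, 165.0])
('red', 286.9, 291.4, 44.7, 90, 41, 9, [270.0, 321.0])
('red', 433.4, 288.4, 11.6, 116, 54, 13, [227.0, 298.0])
('blue', 431.5, 402.5, 5.6, 111, 49, 13, [206.0, 327.0])
```

The gripper closed to 0.2 mm, so it missed the board. I'll look before moving again.

```bash
python3 - <<'E'
from h import *
s=snapshot("side");save(s,"s2.png",(170,230,310,340),5)
E
```

```text
(no output)
```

View pics/s2.png

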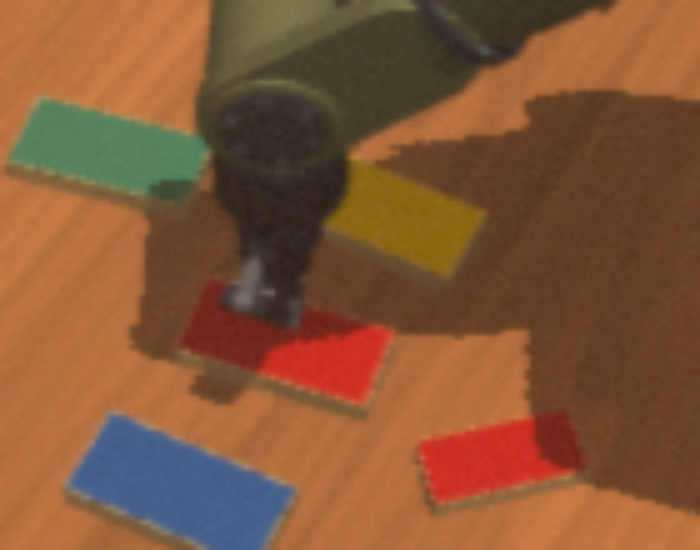

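```bash
python3 - <<'E'
from h import *
s=snapshot("side");P=pts(s)
for u,v in((218,286),(222,290),(227,292),(228,294),(229,297),(227,300),(224,280),(228,270)):print(u,v,P[v,u].round(),ray(s,u,v,16).round(),s["img"][v,u])
K=s["mtx"];E=s["extrinsics"]
for z in(2,12.9,20,60):
    c=np.linalg.inv(E)@np.array([435.3,284.2,z,1]);print(z,K[0,0]*c[0]/-c[2]+K[0,2],K[1,2]+K[1,1]*c[1]/c[2])
E
```

```text
218 286 [429. 338. 136.] [477. 267.  16.] [107  96  90]
222 290 [416. 338. 128.] [459. 273.  16.] [64 57 52]
227 292 [421. 305.  74.] [443. 272.  16.] [57 47 40]
228 294 [426. 292.  43.] [436. 276.  16.] [81 68 62]
229 297 [429. 283.  14.] [428. 284.  16.] [130  41  33]
227 300 [428. 295.  15.] [428. 295.  16.] [202  47  34]
224 280 [418. 323. 154.] [473. 239.  16.] [56 49 46]
228 270 [410. 316. 195.] [483. 201.  16.] [44 33 25]
2 226.8874840478312 298.80912367726256
12.9 226.8491635327931 296.709666839357
20 226.82398598977863 295.33027084765587
60 226.67885854090912 287.3792082224818
```

Call:
{"op": "apply_moves", "data": {
  "moves": [
    [[0,0,1],0,-1],
    [[0,0,2],0,-1],
    [[0,0,2],0,-1],
    [[0,0,2],0,-1]
  ]
}}

```text
time: 4.12
tcp_pos: [435.3, 284.2, 10.7]
orientation: [0.996, 0.093, -0.0, 0.0]
contact_force: [-0.0, -0.8, -0.2]
opening: 0.2
grasp_force: 0.0
```

Call:
{"op": "apply_moves", "data": {
  "moves": [
    [[0,0,1],0,-1],
    [[0,0,2],0,-1],
    [[0,0,3],0,-1],
    [[0,0,4],0,-1],
    [[0,0,4],0,-1]
  ]
}}

```text
time: 4.53
tcp_pos: [435.2, 284.2, 6.5]
orientation: [0.996, 0.093, -0.0, 0.0]
contact_force: [-0.3, -0.1, 0.2]
opening: 0.1
grasp_force: 0.0
```

```bash
python3 - <<'E'
from h import *
s=snapshot("side");P=pts(s)
for v in range(284,304,2):print(v,[(P[v,u].round().astype(int).tolist(),s["img"][v,u].tolist()) for u in (222,228)])
E
```

```text
284 [([424, 325, 134], [74, 67, 62]), ([423, 296, 100], [50, 35, 30])]
286 [([423, 326, 127], [67, 58, 54]), ([418, 304, 104], [47, 36, 31])]
288 [([422, 328, 120], [77, 67, 64]), ([423, 296, 80], [48, 39, 32])]
290 [([418, 335, 122], [70, 61, 55]), ([419, 303, 82], [59, 49, 45])]
292 [([415, 339, 119], [66, 55, 55]), ([428, 289, 49], [72, 66, 59])]
294 [([412, 345, 120], [62, 38, 36]), ([427, 291, 42], [73, 63, 58])]
296 [([450, 287, 9], [110, 42, 29]), ([426, 292, 33], [90, 69, 63])]
298 [([446, 295, 11], [113, 39, 29]), ([430, 286, 12], [121, 37, 29])]
300 [([441, 302, 14], [116, 38, 27]), ([427, 292, 12], [199, 45, 34])]
302 [([437, 309, 16], [116, 35, 26]), ([423, 297, 11], [206, 50, 36])]
```

Call:
{"op": "apply_moves", "data": {
  "moves": [
    [[0,0,1],0,-1],
    [[0,0,2],0,-1],
    [[0,0,3],0,-1],
    [[0,0,4],0,-1],
    [[0,0,4],0,-1]
  ]
}}

```text
time: 5.0
tcp_pos: [435.2, 284.2, 2.6]
orientation: [0.996, 0.093, -0.0, 0.0]
contact_force: [-0.7, 0.3, 0.5]
opening: -0.2
grasp_force: 0.0
```

```bash
python3 - <<'E'
from h import *
s=snapshot("side");save(s,"s3.png",(200,260,270,315),10)
for b in boards(s):print(b)
E
```

```text
('red', 287.3, 291.7, 46.0, 89, 40, 10, [270.0, 321.0])
('red', 433.3, 287.9, 10.4, 115, 53, 14, [226.0, 298.0])
('blue', 431.5, 402.2, 4.6, 112, 48, 14, [206.0, 327.0])
```

View pics/s3.png

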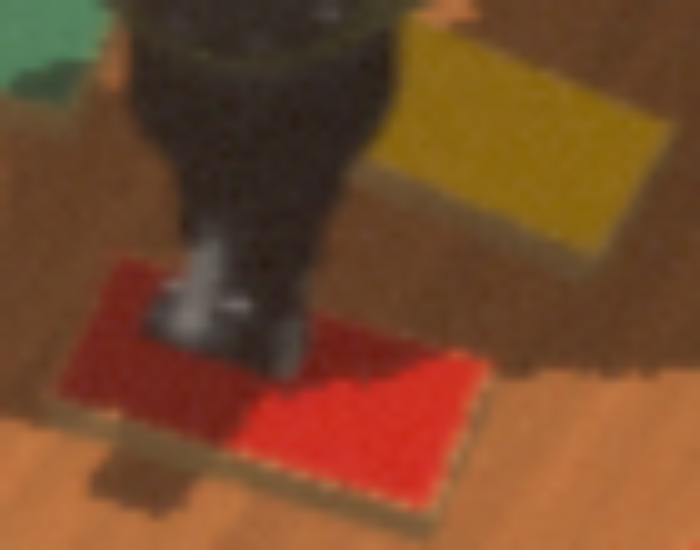

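Call:
{"op": "apply_moves", "data": {
  "moves": [
    [[0,0,1],0,-1],
    [[0,0,2],0,-1],
    [[0,0,3],0,-1],
    [[0,0,4],0,-1],
    [[0,0,4],0,-1]
  ]
}}

```text
time: 5.47
tcp_pos: [435.2, 284.2, -1.5]
orientation: [0.996, 0.093, -0.0, 0.0]
contact_force: [0.2, -0.0, -0.3]
opening: -0.1
grasp_force: 0.0
```

Call:
{"op": "apply_moves", "data": {
  "moves": [
    [[0,0,1],0,-1],
    [[0,0,2],0,-1],
    [[0,0,3],0,-1],
    [[0,0,4],0,-1],
    [[0,0,4],0,-1]
  ]
}}

```text
time: 5.88
tcp_pos: [435.2, 284.2, -5.4]
orientation: [0.996, 0.093, -0.0, 0.0]
contact_force: [0.2, -0.4, 0.6]
opening: 0.1
grasp_force: 0.0
```

```bash
python3 - <<'E'
from h import *
s=snapshot("side")
for u in(225,227,229):print(u,[(v,s["img"][v,u].tolist()) for v in range(293,303)])
# tool geometry: points of gripper seen in side view
P=pts(s);print(sense()["joint_positions"].round(3),sense()["tau"].round(1))
E
```

```text
225 [(293, [52, 40, 33]), (294, [51, 37, 30]), (295, [52, 37, 36]), (296, [56, 40, 35]), (297, [54, 37, 33]), (298, [67, 37, 32]), (299, [105, 36, 30]), (300, [129, 34, 27]), (301, [193, 46, 38]), (302, [198, 43, 31])]
227 [(293, [54, 45, 37]), (294, [57, 47, 44]), (295, [54, 46, 40]), (296, [59, 47, 41]), (297, [59, 49, 43]), (298, [68, 47, 41]), (299, [115, 42, 33]), (300, [189, 45, 30]), (301, [203, 48, 37]), (302, [205, 47, 35])]
229 [(293, [69, 59, 52]), (294, [73, 63, 54]), (295, [79, 67, 60]), (296, [83, 67, 58]), (297, [94, 68, 60]), (298, [108, 74, 65]), (299, [153, 56, 47]), (300, [199, 49, 39]), (301, [206, 49, 37]), (302, [206, 47, 33])]
[0.508 0.513 1.775 0.    0.854 1.892] [ -0.  -56.5 -26.5   0.   -0.   -0. ]
```

Call:
{"op": "apply_moves", "data": {
  "moves": [
    [[0,0,1],0,-1],
    [[0,0,2],0,-1],
    [[0,0,3],0,-1],
    [[0,0,4],0,-1],
    [[0,0,5],0,-1]
  ]
}}

```text
time: 6.35
tcp_pos: [435.3, 284.2, -10.3]
orientation: [0.996, 0.093, -0.0, 0.0]
contact_force: [1.1, 0.5, -0.5]
opening: 0.1
grasp_force: 0.0
```

Call:
{"op": "apply_moves", "data": {
  "moves": [
    [[0,0,1],0,-1],
    [[0,0,2],0,-1],
    [[0,0,3],0,-1],
    [[0,0,4],0,-1],
    [[0,0,4],0,-1]
  ]
}}

```text
time: 6.77
tcp_pos: [435.5, 284.4, -10.7]
orientation: [0.996, 0.093, 0.0, -0.0]
contact_force: [-22.7, -12.9, 57.6]
opening: -0.1
grasp_force: 28.9
```

```bash
python3 - <<'E'
from h import *
s=snapshot("side");save(s,"s4.png",(200,260,270,315),10)
for u in(225,227,229):print(u,[(v,s["img"][v,u].tolist()) for v in range(296,303)])
E
```

```text
225 [(296, [50, 39, 34]), (297, [51, 35, 28]), (298, [53, 36, 35]), (299, [70, 38, 35]), (300, [122, 37, 31]), (301, [190, 45, 32]), (302, [198, 45, 34])]
227 [(296, [63, 54, 51]), (297, [60, 49, 49]), (298, [58, 46, 40]), (299, [79, 51, 45]), (300, [138, 44, 35]), (301, [198, 48, 38]), (302, [205, 48, 39])]
229 [(296, [74, 67, 58]), (297, [81, 65, 59]), (298, [92, 64, 57]), (299, [112, 59, 51]), (300, [173, 62, 51]), (301, [200, 44, 35]), (302, [203, 47, 34])]
```

View pics/s4.png

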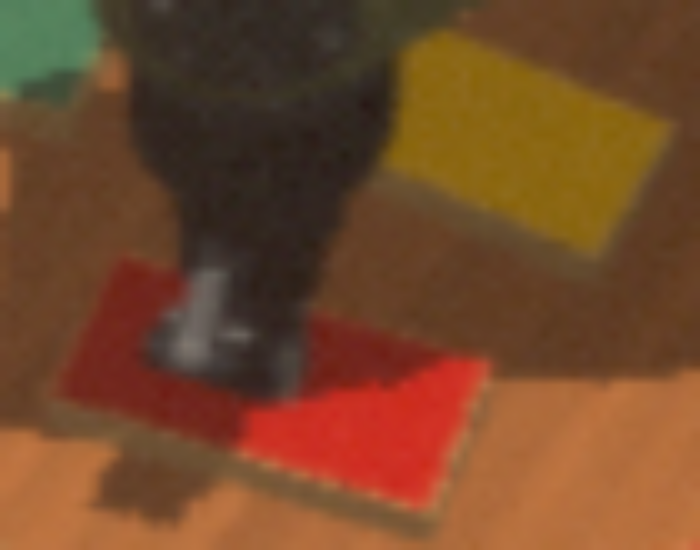

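The shut fingertips touched the board's top (z=16) at reported TCP z≈-10.5. So the tips are about 26 mm above the reported TCP, not 11 mm below it, and reported z reads about 37 mm too low here. I'll lift, open and grip with that correction.

Call:
{"op": "apply_moves", "data": {
  "moves": [
    [[0,0,-20],0,-1],
    [[0,0,-50],0,1],
    [[0,0,-50],0,1],
    [[0,0,-50],0,1],
    [[0,0,-50],0,1],
    [[0,0,-50],0,1],
    [[0,0,-50],0,1],
    [[0,0,-50],0,1]
  ]
}}

```text
time: 7.48
tcp_pos: [435.0, 284.0, 35.0]
orientation: [0.996, 0.093, -0.001, 0.0]
contact_force: [0.7, -0.1, 1.0]
opening: 82.9
grasp_force: 0.0
```

```bash
python3 - <<'E'
from h import *
s=sense();print(s["tcp_pos"],s["opening"])
for b in boards(snapshot("side")):print(b)
print(go(435.3,285.5,-28,10.8))
E
```

```text
[434.96315712 284.01652223  35.01131498] 82.87255500257535
('red', 286.9, 291.4, 45.5, 90, 40, 10, [270.0, 321.0])
('red', 433.7, 288.7, 11.3, 116, 53, 13, [225.0, 298.0])
('blue', 431.8, 402.0, 5.3, 112, 48, 14, [206.0, 327.0])
([0.6, -1.4, 63.1], np.float64(-0.1))
```

Call:
{"op": "apply_moves", "data": {
  "moves": [
    [[0,-1,30],0,1],
    [[0,-1,50],0,1],
    [[0,-1,57],0,1],
    [[0,-1,62],0,1],
    [[0,-1,62],0,1]
  ]
}}

```text
time: 7.95
tcp_pos: [434.9, 285.1, -26.6]
orientation: [0.996, 0.093, -0.0, 0.0]
contact_force: [-0.5, -0.6, 0.3]
opening: 85.4
grasp_force: 0.0
```

Call:
{"op": "apply_moves", "data": {
  "moves": [
    [[0,0,1],0,0],
    [[0,0,1],0,-1],
    [[0,0,1],0,-1],
    [[0,0,1],0,-1],
    [[0,0,1],0,-1],
    [[0,0,1],0,-1]
  ]
}}

```text
time: 8.45
tcp_pos: [435.7, 285.6, -26.0]
orientation: [0.996, 0.093, 0.001, -0.0]
contact_force: [-1.5, -0.7, 6.6]
opening: 54.2
grasp_force: 64.0
```

```bash
python3 - <<'E'
from h import *
s=sense();print(s["tcp_pos"],s["opening"],s["grasp_force"],s["contact_force"])
for b in boards(snapshot("side")):print(b)
E
```

```text
[435.74802072 285.57709811 -25.96657726] 54.209140950506566 64.00757431983948 [-1.47388135 -0.69161432  6.61113245]
('red', 287.4, 291.6, 46.2, 89, 41, 10, [270.0, 321.0])
('red', 405.4, 284.0, 10.4, 59, 55, 13, [236.0, 301.0])
('blue', 431.6, 401.7, 5.6, 111, 48, 14, [206.0, 327.0])
```

Gripped at 54 mm. The grasp centred the board at y=285.6, midway between the two cameras' estimates (281 and 288.5), so I'll average the two views. The averaged turntable axis is about (572,-91) with yaw -7.2°. Next, lift.

Call:
{"op": "apply_moves", "data": {
  "moves": [
    [[0,0,-20],0,-1],
    [[0,0,-50],0,-1],
    [[0,0,-90],0,-1],
    [[0,0,-130],0,-1],
    [[0,0,-170],0,-1],
    [[0,0,-200],0,-1],
    [[0,0,-200],0,-1]
  ]
}}

```text
time: 9.08
tcp_pos: [437.1, 286.4, 179.9]
orientation: [0.996, 0.093, 0.005, -0.002]
contact_force: [0.1, 0.6, 0.0]
opening: 54.2
grasp_force: 63.9
```

```bash
cat >> h.py <<'E'
AX=np.array([572.,-91.]);BY=-7.2
def base(x,y):
    c,s=np.cos(np.radians(BY)),np.sin(np.radians(BY));return AX+np.array([c*x-s*y,s*x+c*y])
E
python3 - <<'E'
from h import *
s=sense();print(s["tcp_pos"],s["opening"],s["grasp_force"],s["contact_force"])
print(go(*base(-93,0),155,BY), base(-93,0))
for n in("side","top"):
    s=snapshot(n);P=pts(s);hsv=cv2.cvtColor(s["img"],cv2.COLOR_RGB2HSV)
    m=((hsv[...,0]<7)|(hsv[...,0]>173))&(hsv[...,1]>150)&(P[...,2]>100)
    q=P[m];print(n,len(q),q.mean(0).round(1) if len(q) else "",q.min(0) if len(q) else"",q.max(0) if len(q) else "")
    if n=="side":save(s,"s5.png",(120,140,320,290),4)
E
```

```text
[437.11418542 286.40630932 179.93295231] 54.21694510566415 63.86007785797119 [0.09665158 0.55371223 0.01325612]
([-26.2, 367.4, 23.4], np.float64(17.9)) [479.73333278 -79.34400928]
side 459 [391.6 261.1 225.9] [-188.69137343 -431.18007885  116.71907071] [ 495.41150615  986.98712266 1246.68628608]
top 189 [428.7 241.8 283.5] [  39.60285426 -112.14507588  213.27629595] [ 495.50322746  299.18008968 1297.63647332]
```

View pics/s5.png

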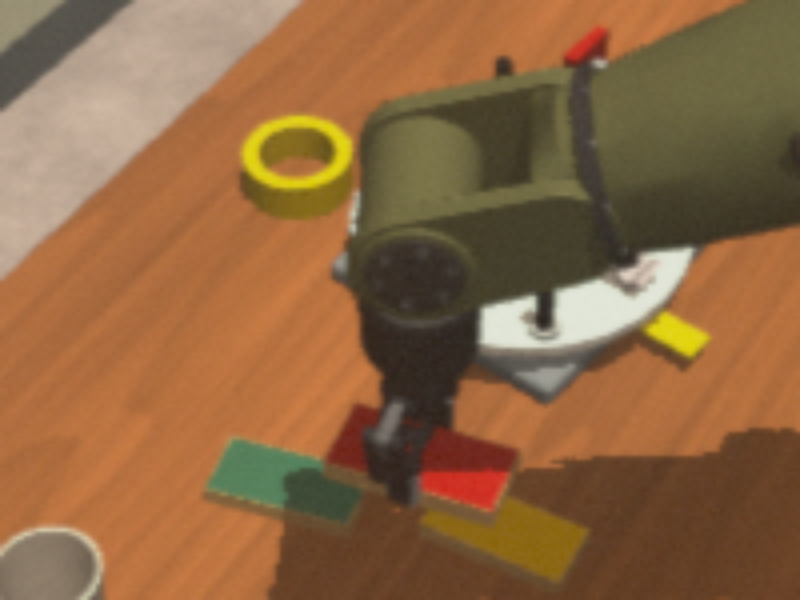

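The red board is held level and centred between the fingers (crop 425,455). Its z agrees with the correction. Now carry it to above the loading easel.

Call:
{"op": "apply_moves", "data": {
  "moves": [
    [[-3,35,0],2,-1],
    [[-6,73,0],4,-1],
    [[-9,110,0],7,-1],
    [[-12,147,0],9,-1],
    [[-15,185,0],11,-1],
    [[-18,220,0],13,-1],
    [[-20,258,0],15,-1],
    [[-22,295,0],17,-1],
    [[-24,330,0],18,-1],
    [[-26,360,0],18,-1],
    [[-26,367,10],18,-1],
    [[-26,367,20],18,-1],
    [[-26,367,20],18,-1]
  ]
}}

```text
time: 10.27
tcp_pos: [476.0, -79.6, 149.6]
orientation: [0.998, -0.064, -0.003, -0.001]
contact_force: [-0.2, 0.1, -1.0]
opening: 54.2
grasp_force: 63.8
```

```bash
python3 - <<'E'
from h import *
s=sense();print(s["tcp_pos"],yaw(),s["opening"],s["grasp_force"],s["contact_force"])
T=lambda r,zb:go(*base(-r,0),zb-34,BY)
for r,zb in((93,152),(93.3,137.7),(90.6,125.8),(85,115),(83,118)):print(T(r,zb))
s=snapshot("side");save(s,"s6.png",(180,120,330,240),5)
E
```

```text
[476.03856956 -79.58076289 149.58807367] -7.355474541892904 54.242004739977666 63.79830837249756 [-0.15780361  0.14543111 -1.03216595]
([3.8, -0.7, 31.6], np.float64(-0.2))
([3.6, -0.7, 45.9], np.float64(-0.2))
([6.3, -0.7, 57.8], np.float64(-0.2))
([12.0, -0.7, 68.5], np.float64(-0.2))
([14.0, -0.7, 65.5], np.float64(-0.2))
```

View pics/s6.png

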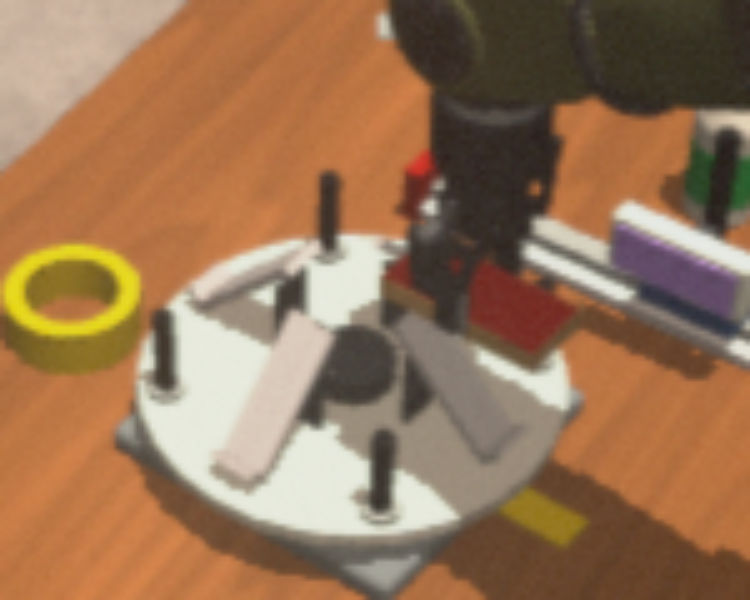

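The board is over the loading easel (crop: board 480,305, easel plate 455,385) but looks slightly off to the right. I'll measure the lateral offset of the board against the easel in the same view.

```bash
python3 - <<'E'
from h import *
for n in("side","top"):
    s=snapshot(n);P=pts(s);hsv=cv2.cvtColor(s["img"],cv2.COLOR_RGB2HSV)
    c,sn=np.cos(np.radians(BY)),np.sin(np.radians(BY))
    d=P[...,:2]-AX;X=c*d[...,0]+sn*d[...,1];Y=-sn*d[...,0]+c*d[...,1];Z=P[...,2]
    red=((hsv[...,0]<7)|(hsv[...,0]>173))&(hsv[...,1]>150)&(Z>160)&(Z<220)&(abs(X+93)<80)&(abs(Y)<60)
    print(n,"board",red.sum(),"X",np.percentile(X[red],[2,98]).round(),"Y",np.percentile(Y[red],[2,98]).round(1),"Z",np.median(Z[red]).round(1))
    for nm,a,b in(("e0",-X,Y),("e2",X,-Y),("e3",Y,X),("e1",-Y,-X)):
        # plate at slope: Z ~ 115+ (85-a) -11.3 ; points close to it
        m=(abs(Z-(115+85-a-11.3))<7)&(abs(b)<32)&(a>48)&(a<118)&(Z>72)&(hsv[...,1]<70)
        if m.sum()>15:print(nm,m.sum(),"lat",np.percentile(b[m],[3,50,97]).round(1),"res",np.median((Z-(200-a-11.3))[m]).round(1),"a",np.percentile(a[m],[1,99]).round(),"Z",np.percentile(Z[m],[1,99]).round())
E
```

```text
side board 232 X [-154.  -46.] Y [-24.2  27.2] Z 189.1
e0 160 lat [-16.5   2.4  18.2] res -3.2 a [ 49. 114.] Z [ 74. 135.]
e2 57 lat [-20.8  -5.9  17.4] res -2.2 a [ 48. 114.] Z [ 73. 138.]
e3 199 lat [-18.6  -1.3  17.4] res -1.9 a [ 49. 116.] Z [ 74. 139.]
top board 87 X [-138. -118.] Y [-27.9  22.4] Z 194.5
e2 182 lat [-11.7   5.   21.9] res 3.2 a [ 48. 117.] Z [ 75. 143.]
e3 162 lat [-15.5   2.7  18.4] res -4.4 a [ 49. 112.] Z [ 73. 136.]
e1 161 lat [-20.2  -2.2  14.6] res 4.9 a [ 49. 116.] Z [ 77. 142.]
```

In the side view the board's lateral centre (+1.5) matches the easel's (about +1.5), and the board sits about 3 mm too far out. I'll begin the tilting descent and check the force partway.

Call:
{"op": "apply_moves", "data": {
  "moves": [
    [[7,0,10],0,-1],
    [[7,0,20],0,-1],
    [[7,0,28],0,-1],
    [[7,0,33],0,-1],
    [[7,0,37],0,-1],
    [[7,0,41],0,-1],
    [[7,0,45],0,-1],
    [[7,0,45],0,-1]
  ]
}}

```text
time: 11.08
tcp_pos: [485.0, -81.2, 108.4]
orientation: [0.998, -0.064, 0.001, 0.0]
contact_force: [-2.6, 1.4, 9.3]
opening: 54.5
grasp_force: 66.7
```

```bash
python3 - <<'E'
from h import *
s=sense();print(s["tcp_pos"],s["opening"],s["contact_force"],s["torque"])
print(base(-82.5,0),go(*base(-82.5,0),82,BY))
E
```

```text
[485.03025242 -81.15620451 108.44637849] 54.52447107184321 [-2.61625047  1.42776698  9.27426872] [0.06952639 0.06673907 0.01382222]
[490.15053714 -80.66000823] ([5.0, -1.1, 26.5], np.float64(-0.1))
```

Call:
{"op": "apply_moves", "data": {
  "moves": [
    [[0,0,4],0,-1],
    [[0,0,8],0,-1],
    [[1,0,12],0,-1],
    [[2,0,16],0,-1],
    [[3,0,20],0,-1],
    [[5,0,24],0,-1],
    [[5,0,25],0,-1],
    [[5,0,25],0,-1]
  ]
}}

```text
time: 11.75
tcp_pos: [488.7, -81.6, 83.0]
orientation: [0.998, -0.064, -0.001, -0.0]
contact_force: [-11.8, 1.7, 8.4]
opening: 54.1
grasp_force: 78.7
```

```bash
python3 - <<'E'
from h import *
s=sense();print(s["tcp_pos"],s["opening"],s["contact_force"])
s=snapshot("side");save(s,"s7.png",(180,120,330,240),5)
P=pts(s);hsv=cv2.cvtColor(s["img"],cv2.COLOR_RGB2HSV)
c,sn=np.cos(np.radians(BY)),np.sin(np.radians(BY));d=P[...,:2]-AX;X=c*d[...,0]+sn*d[...,1];Y=-sn*d[...,0]+c*d[...,1];Z=P[...,2]
m=((hsv[...,0]<7)|(hsv[...,0]>173))&(hsv[...,1]>130)&(Z>60)&(Z<200)&(abs(X+90)<80)&(abs(Y)<50)
A=np.c_[X[m],Y[m],np.ones(m.sum())];k=np.linalg.lstsq(A,Z[m],rcond=None)[0];print(m.sum(),"slope",k,"face at seat r=85:",k[2]-85*k[0],np.percentile(X[m],[2,98]),np.percentile(Z[m],[2,98]))
E
```

```text
[488.66805375 -81.57969118  83.03818074] 54.10687241851226 [-11.79922929   1.72200171   8.43300795]
226 slope [8.61412525e-01 2.04373199e-02 1.98788334e+02] face at seat r=85: 125.56826966006777 [-128.41017082  -71.95941506] [ 85.92443755 138.57417486]
```

View pics/s7.png

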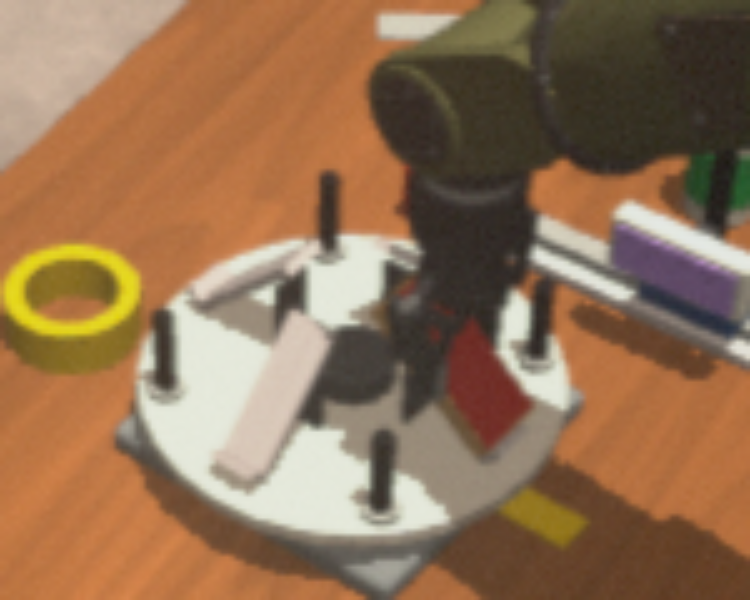

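The board now leans at about 41° against the easel (crop 490,380), its lower end just above the lip. Release and withdraw straight up.

Call:
{"op": "apply_moves", "data": {
  "moves": [
    [[0,0,0],0,0.5],
    [[0,0,0],0,1],
    [[0,0,0],0,1],
    [[0,0,0],0,1],
    [[0,0,0],0,1],
    [[0,0,-30],0,1],
    [[0,0,-60],0,1],
    [[0,0,-90],0,1],
    [[-20,-20,-90],0,1],
    [[-40,-50,-90],0,1]
  ]
}}

```text
time: 12.63
tcp_pos: [456.5, -27.9, 174.1]
orientation: [0.998, -0.065, 0.002, 0.0]
contact_force: [0.1, 0.6, -0.4]
opening: 85.2
grasp_force: 0.0
```

```bash
cat >> h.py <<'E'
def bxy(P):
    c,sn=np.cos(np.radians(BY)),np.sin(np.radians(BY));d=P[...,:2]-AX
    return c*d[...,0]+sn*d[...,1],-sn*d[...,0]+c*d[...,1],P[...,2]
def leaning(s,col):
    "plane fit of a board on the turntable, axes of the base"
    P=pts(s);hsv=cv2.cvtColor(s["img"],cv2.COLOR_RGB2HSV);X,Y,Z=bxy(P)
    m=sum(((hsv[...,0]>=a)&(hsv[...,0]<=b)) for a,b in HUE[col]).astype(bool)&(hsv[...,1]>110)&(Z>60)&(Z<200)&(np.hypot(X,Y)<160)
    if m.sum()<30:return col,int(m.sum())
    k=np.linalg.lstsq(np.c_[X[m],Y[m],np.ones(m.sum())],Z[m],rcond=None)[0]
    f=lambda A:np.percentile(A[m],[2,50,98]).round().tolist()
    return col,int(m.sum()),"slope",k[:2].round(2).tolist(),f(X),f(Y),f(Z)
E
python3 - <<'E'
from h import *
s=snapshot("side");print(leaning(s,"red"));t=snapshot("top");print(leaning(t,"red"))
print(sense()["tcp_pos"],yaw())
# cage start: post at base angle 135
for a in(135,150,165,180,195,210,225):
    r=np.radians(a);p=base(130*np.cos(r),130*np.sin(r));print(a,p.round(1))
X,Y,Z=bxy(pts(s));hsv=cv2.cvtColor(s["img"],cv2.COLOR_RGB2HSV)
for nm,ss in(("side",s),("top",t)):
    X,Y,Z=bxy(pts(ss));h=cv2.cvtColor(ss["img"],cv2.COLOR_RGB2HSV)
    m=(h[...,2]<75)&(Z>85)&(Z<135)&(abs(X+92)<35)&(abs(Y-92)<35)
    print(nm,m.sum(),np.median(X[m]),np.median(Y[m]),Z[m].max() if m.any() else 0)
E
```

```text
('red', 263, 'slope', [1.0, 0.03], [-129.0, -102.0, -70.0], [-20.0, 1.0, 27.0], [76.0, 105.0, 140.0])
('red', 46, 'slope', [0.11, 0.34], [-80.0, -52.0, -32.0], [-37.0, -23.0, 19.0], [126.0, 157.0, 163.0])
[454.7600603  -24.58741051 173.14836474] -7.200362002935928
135 [492.3  11.7]
150 [468.5 -12.4]
165 [451.6 -41.9]
180 [443.  -74.7]
195 [ 443.2 -108.6]
210 [ 452.2 -141.4]
225 [ 469.3 -170.7]
side 30 -93.75081032696862 96.75532421081243 127.14665355959187
top 0 nan nan 0
  return _methods._mean(a, axis=axis, dtype=dtype,
  ret = ret.dtype.type(ret / rcount)
```

The red board is seated at exactly 45°, slope 1.0. To index, I'll cage the post at the 135° position with partly open fingers and swing it a quarter turn.

```bash
python3 - <<'E'
from h import *
print(go(492.3,12,173,-32),go(492.3,12,73,-32))
E
```

```text
([32.7, -41.0, 0.2], np.float64(24.8)) ([32.6, -41.0, 100.2], np.float64(24.8))
```

Call:
{"op": "apply_moves", "data": {
  "moves": [
    [[16,-20,0],7,0.3],
    [[33,-41,0],14,0.3],
    [[33,-41,0],21,0.3],
    [[33,-41,0],25,0.3],
    [[33,-41,20],25,0.3],
    [[33,-41,40],25,0.3],
    [[33,-41,60],25,0.3],
    [[33,-41,80],25,0.3],
    [[33,-41,100],25,0.3],
    [[33,-41,100],25,-0.3],
    [[33,-41,100],25,-0.4],
    [[33,-41,100],25,-0.4]
  ]
}}

```text
time: 13.73
tcp_pos: [494.8, 9.2, 73.8]
orientation: [0.96, -0.278, 0.001, -0.0]
contact_force: [1.2, -0.2, 0.2]
opening: 25.8
grasp_force: 0.0
```

```bash
cat > arc.py <<'E'
from h import *
s=sense();print(s["tcp_pos"],yaw(),s["joint_positions"].round(2),s["opening"],s["contact_force"])
for i in range(1,18):
    a=135+90*min(i,16)/16;r=np.radians(a);p=base(130*np.cos(r),130*np.sin(r));print(go(p[0],p[1],s["tcp_pos"][2]),round(-3.5*min(i,16),1))
E
python3 arc.py
python3 - <<'E'
from h import *
s=snapshot("side");save(s,"s8.png",(180,120,330,240),5)
E
```

```text
[494.78515246   9.22580523  73.84740836] -32.31911348633465 [-0.06  0.33  1.81 -0.    1.    2.08] 25.754067125819684 [ 1.18128529 -0.24957754  0.24452106]
([-7.2, 11.4, -0.0], 0) -3.5
([-9.7, 23.9, -0.0], 0) -7.0
([-11.0, 36.6, -0.0], 0) -10.5
([-11.0, 49.4, -0.0], 0) -14.0
([-9.8, 62.1, -0.0], 0) -17.5
([-7.4, 74.6, -0.1], 0) -21.0
([-3.7, 86.8, -0.1], 0) -24.5
([1.1, 98.6, -0.1], 0) -28.0
([7.1, 109.9, -0.1], 0) -31.5
([14.2, 120.5, -0.1], 0) -35.0
([22.2, 130.4, -0.1], 0) -38.5
([31.2, 139.4, -0.0], 0) -42.0
([41.0, 147.6, -0.0], 0) -45.5
([51.6, 154.7, -0.0], 0) -49.0
([62.9, 160.7, -0.0], 0) -52.5
([74.6, 165.7, -0.0], 0) -56.0
([74.6, 165.7, -0.0], 0) -56.0
```

View pics/s8.png

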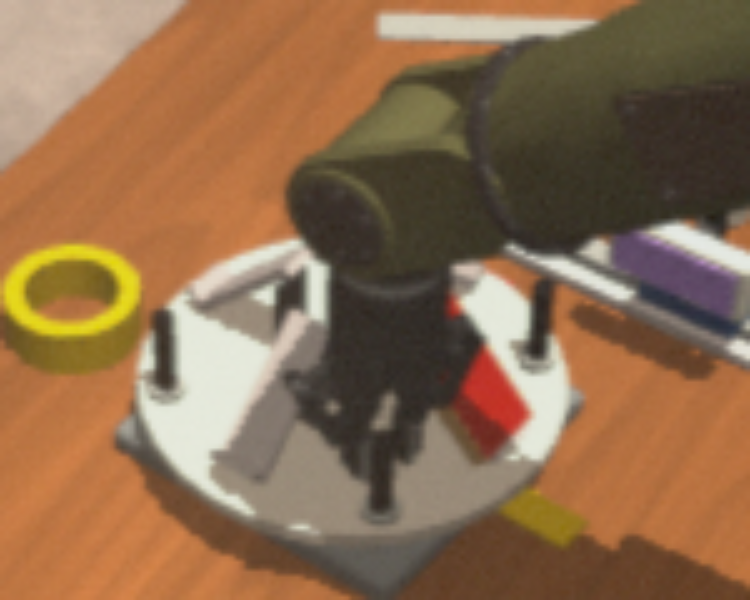

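The fingers straddle the post (crop 380,450). Swing it through the arc.

Call:
{"op": "apply_moves", "data": {
  "moves": [
    [[-7,11,0],-3.5,-0.4],
    [[-10,24,0],-7,-0.4],
    [[-11,37,0],-10.5,-0.4],
    [[-11,49,0],-14,-0.4],
    [[-10,62,0],-17.5,-0.4],
    [[-7,75,0],-21,-0.4],
    [[-4,87,0],-24.5,-0.4],
    [[1,99,0],-28,-0.4],
    [[7,110,0],-31.5,-0.4],
    [[14,120,0],-35,-0.4],
    [[22,130,0],-38.5,-0.4],
    [[31,139,0],-42,-0.4],
    [[41,148,0],-45.5,-0.4],
    [[52,155,0],-49,-0.4],
    [[63,161,0],-52.5,-0.4],
    [[75,166,0],-56,-0.4],
    [[75,166,0],-56,-0.4],
    [[75,166,0],-56,-0.4]
  ]
}}

```text
time: 15.28
tcp_pos: [469.0, -171.3, 73.5]
orientation: [0.979, 0.204, 0.0, 0.0]
contact_force: [-0.0, 0.1, -0.8]
opening: 25.5
grasp_force: 0.0
```

```bash
python3 - <<'E'
from h import *
print(sense()["tcp_pos"],yaw());s=snapshot("side");print(leaning(s,"red"))
def ang(s):
    X,Y,Z=bxy(pts(s));h=cv2.cvtColor(s["img"],cv2.COLOR_RGB2HSV);print([(q,int(m.sum()),np.median(X[m]).round(),np.median(Y[m]).round()) for q,m in [((a,b),(h[...,2]<80)&(Z>95)&(Z<132)&(abs(X-a)<45)&(abs(Y-b)<45)&(np.hypot(X,Y)>100)) for a in(-92,92) for b in(-92,92)] if m.any()])
ang(s)
E
```

```text
[ 469.03751804 -171.25983888   73.52676677] 23.55367612153798
('red', 0)
[((-92, -92), 23, np.float64(-106.0), np.float64(-68.0)), ((-92, 92), 19, np.float64(-92.0), np.float64(98.0)), ((92, -92), 20, np.float64(89.0), np.float64(-89.0)), ((92, 92), 20, np.float64(90.0), np.float64(96.0))]
```

Call:
{"op": "apply_moves", "data": {
  "moves": [
    [[0,0,-30],0,0.2],
    [[0,0,-65],0,1],
    [[0,0,-100],0,1],
    [[0,0,-100],0,1]
  ]
}}

```text
time: 15.67
tcp_pos: [470.7, -171.3, 179.6]
orientation: [0.979, 0.205, 0.004, 0.003]
contact_force: [0.5, -0.2, 0.4]
opening: 72.6
grasp_force: 0.0
```

```bash
python3 - <<'E'
from h import *
print(sense()["tcp_pos"],yaw());s=snapshot("side");t=snapshot("top");print(leaning(s,"red"),leaning(t,"red"))
for b in boards(s)+boards(t):print(b)
print(go(434.5,173,174,2.9),go(434.5,173,-26,2.9))
E
```

```text
[ 470.73054013 -171.30737184  179.57464874] 23.625853308909967
('red', 0) ('red', 119, 'slope', [0.04, 1.01], [-21.0, 15.0, 25.0], [-135.0, -72.0, -57.0], [83.0, 146.0, 162.0])
('red', 287.3, 291.7, 45.5, 89, 40, 9, [270.0, 321.0])
('yellow', 433.9, 177.5, 3.5, 115, 52, 13, [246.0, 271.0])
('blue', 431.7, 401.9, 5.6, 111, 48, 13, [206.0, 327.0])
('red', 290.6, 281.4, 47.1, 89, 40, 12, [153.0, 256.0])
('yellow', -53.2, 310.7, -24.5, 193, 154, 692, [135.0, 357.0])
('yellow', 435.6, 168.5, 2.4, 120, 55, 16, [188.0, 214.0])
('green', 604.5, 216.9, 13.6, 110, 48, 16, [176.0, 165.0])
('blue', 433.6, 394.5, 5.5, 114, 51, 16, [122.0, 213.0])
([106.2, -328.6, -0.4], np.float64(20.7)) ([105.8, -329.0, 199.6], np.float64(20.7))
```

Red is leaning at the lamp mark with slope 1.01. Now yellow.

Call:
{"op": "apply_moves", "data": {
  "moves": [
    [[12,-37,0],3,1],
    [[24,-73,0],6,1],
    [[35,-110,0],9,1],
    [[47,-146,0],12,1],
    [[59,-183,0],15,1],
    [[71,-219,0],18,1],
    [[83,-256,0],21,1],
    [[94,-292,0],21,1],
    [[106,-329,0],21,1],
    [[106,-329,40],21,1],
    [[106,-329,80],21,1],
    [[106,-329,120],21,1],
    [[106,-329,150],21,1],
    [[106,-329,150],21,1],
    [[106,-329,150],21,1]
  ]
}}

```text
time: 17.02
tcp_pos: [432.4, 172.6, 21.9]
orientation: [1.0, 0.023, -0.002, 0.001]
contact_force: [0.2, 0.7, 0.0]
opening: 85.7
grasp_force: 0.0
```

```bash
python3 - <<'E'
from h import *
print(sense()["tcp_pos"],yaw(),go(434.5,173,-26,2.9))
E
```

```text
[432.37068946 172.64666582  21.85959179] 2.6593044961514707 ([2.3, -0.3, 47.9], np.float64(-0.2))
```

Call:
{"op": "apply_moves", "data": {
  "moves": [
    [[0,0,25],0,1],
    [[0,0,40],0,1],
    [[0,0,47],0,1],
    [[0,0,47],0,1],
    [[0,0,47],0,0],
    [[0,0,47],0,-1],
    [[0,0,47],0,-1],
    [[0,0,47],0,-1],
    [[0,0,47],0,-1],
    [[0,0,47],0,-1]
  ]
}}

```text
time: 17.85
tcp_pos: [434.5, 173.1, -22.5]
orientation: [1.0, 0.023, 0.001, -0.0]
contact_force: [-4.1, -0.9, 14.2]
opening: 54.2
grasp_force: 61.0
```

Call:
{"op": "apply_moves", "data": {
  "moves": [
    [[0,0,-20],0,-1],
    [[0,0,-60],0,-1],
    [[0,0,-100],0,-1],
    [[0,0,-140],0,-1],
    [[0,0,-180],0,-1],
    [[0,0,-205],0,-1],
    [[0,0,-205],0,-1],
    [[0,0,-205],0,-1]
  ]
}}

```text
time: 18.52
tcp_pos: [434.1, 173.0, 182.4]
orientation: [1.0, 0.023, 0.002, -0.0]
contact_force: [0.3, -0.2, -0.8]
opening: 54.1
grasp_force: 65.4
```

```bash
python3 - <<'E'
from h import *
s=sense();print(s["tcp_pos"],yaw(),s["opening"],s["grasp_force"],s["contact_force"])
print(go(*base(-96,0),150,BY))
E
```

```text
[434.05216432 172.9938471  182.36389564] 2.685049892338928 54.14745117673831 65.37866592407227 [ 0.28473331 -0.23002427 -0.82377832]
([30.7, 253.7, 32.2], np.float64(9.9))
```

Call:
{"op": "apply_moves", "data": {
  "moves": [
    [[4,32,0],2,-1],
    [[8,64,0],4,-1],
    [[12,96,0],6,-1],
    [[16,128,0],8,-1],
    [[20,160,0],10,-1],
    [[24,192,0],10,-1],
    [[28,224,0],10,-1],
    [[31,250,0],10,-1],
    [[31,254,15],10,-1],
    [[31,254,32],10,-1],
    [[31,254,32],10,-1],
    [[31,254,32],10,-1]
  ]
}}

```text
time: 19.52
tcp_pos: [475.8, -79.2, 147.7]
orientation: [0.998, -0.064, -0.002, -0.0]
contact_force: [0.6, -0.2, -0.1]
opening: 53.9
grasp_force: 65.3
```

```bash
cat > chk.py <<'E'
from h import *
import sys
col=sys.argv[1];s=sense();print(s["tcp_pos"],yaw(),s["opening"],s["contact_force"])
i=snapshot("side");X,Y,Z=bxy(pts(i));hsv=cv2.cvtColor(i["img"],cv2.COLOR_RGB2HSV)
m=sum(((hsv[...,0]>=a)&(hsv[...,0]<=b)) for a,b in HUE[col]).astype(bool)&(hsv[...,1]>100)&(Z>150)&(Z<220)&(abs(X+93)<80)&(abs(Y)<60)
print("board",m.sum(),np.percentile(X[m],[2,98]).round(1),np.percentile(Y[m],[2,98]).round(1),"Z",np.percentile(Z[m],[10,50,90]).round(1))
E
python3 chk.py yellow
```

```text
[475.75412671 -79.19594816 147.67124399] -7.3248165288313265 53.86245963614944 [ 0.63901294 -0.24746556 -0.06006097]Traceback (most recent call last):
  File "chk.py", line 6, in <module>
    print("board",m.sum(),np.percentile(X[m],[2,98]).round(1),np.percentile(Y[m],[2,98]).round(1),"Z",np.percentile(Z[m],[10,50,90]).round(1))
                          ~~~~~~~~~~~~~^^^^^^^^^^^^^
    return _quantile_unchecked(
        a, q, axis, out, overwrite_input, method, keepdims, weights)
    return _ureduce(a,
                    func=_quantile_ureduce_func,
    ...<5 lines>...
                    overwrite_input=overwrite_input,
                    method=method)
    r = func(a, **kwargs)
    result = _quantile(arr,
                       quantiles=q,
    ...<2 lines>...
                       out=out,
                       weights=wgt)
    slices_having_nans = np.isnan(arr[-1, ...])
                                  ~~~^^^^^^^^^
IndexError: index -1 is out of bounds for axis 0 with size 0
```

Opening is still 54 mm, but the mask found no yellow there, probably because shadow has shifted its hue. I'll widen the mask.

```bash
sed -i 's/"yellow":\[(24,34)\]/"yellow":[(20,36)]/' h.py; sed -i 's/^m=.*/m=(hsv[...,1]>100)\&(hsv[...,2]>50)\&(Z>150)\&(Z<220)\&(abs(X+93)<80)\&(abs(Y)<60)\&(sum(((hsv[...,0]>=a-3)\&(hsv[...,0]<=b+3)) for a,b in HUE[col]).astype(bool))/' chk.py; python3 chk.py yellow 2>&1 | tail -3; python3 - <<'E'
from h import *
s=snapshot("side");save(s,"s9.png",(180,120,330,240),5)
E
```

```text
[476.30755379 -79.12992477 148.63105587] -7.297971912448905 54.118396418176744 [-0.65494799 -0.45011831 -0.67141054]
board 325 [-156.9  -40.8] [-24.9  32.2] Z [180.  183.3 186.5]
```

View pics/s9.png

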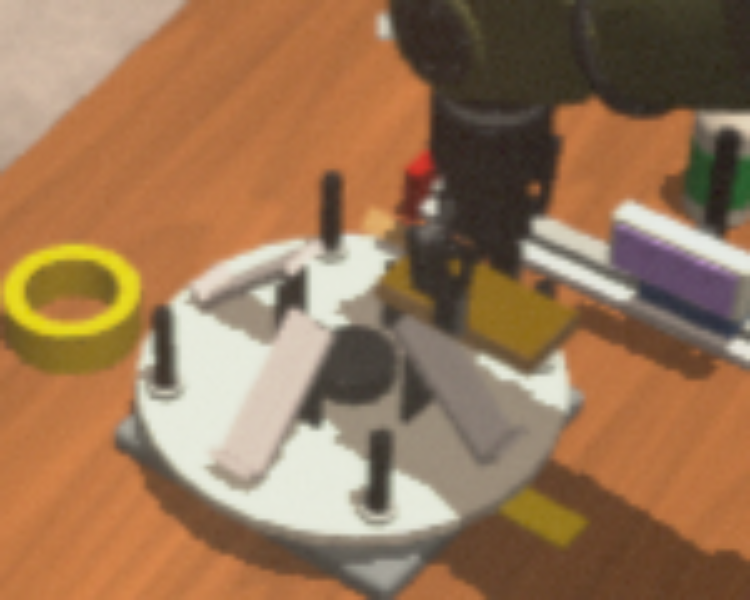

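The yellow board is held level at crop (480,305), gripped about 4 mm deeper in the pads than red. Same tilting descent, stopping about 3 mm higher.

Call:
{"op": "apply_moves", "data": {
  "moves": [
    [[7,2,10],0,-1],
    [[7,2,18],0,-1],
    [[7,2,24],0,-1],
    [[7,2,28],0,-1],
    [[7,2,32],0,-1],
    [[7,2,36],0,-1],
    [[7,2,40],0,-1],
    [[7,2,44],0,-1],
    [[8,2,48],0,-1],
    [[9,2,52],0,-1],
    [[10,2,56],0,-1],
    [[12,2,59],0,-1],
    [[13,2,62],0,-1],
    [[13,2,62],0,-1]
  ]
}}

```text
time: 20.83
tcp_pos: [487.5, -82.7, 86.3]
orientation: [0.998, -0.064, -0.002, -0.0]
contact_force: [-14.6, 1.6, 5.3]
opening: 54.0
grasp_force: 83.2
```

```bash
python3 - <<'E'
from h import *
s=sense();print(s["tcp_pos"],s["opening"],s["contact_force"]);print(leaning(snapshot("side"),"yellow"))
E
```

```text
[487.51244318 -82.70703372  86.32018365] 54.010891905373626 [-14.6407829    1.59658127   5.31901253]
('yellow', 221, 'slope', [0.91, 0.22], [-129.0, -105.0, -71.0], [-22.0, 1.0, 27.0], [87.0, 111.0, 147.0])
```

Call:
{"op": "apply_moves", "data": {
  "moves": [
    [[0,0,0],0,0.5],
    [[0,0,0],0,1],
    [[0,0,0],0,1],
    [[0,0,0],0,1],
    [[0,0,0],0,1],
    [[0,0,-30],0,1],
    [[0,0,-60],0,1],
    [[0,0,-90],0,1],
    [[-20,-20,-90],0,1],
    [[-40,-50,-90],0,1],
    [[-40,-50,-90],0,1]
  ]
}}

```text
time: 21.8
tcp_pos: [454.1, -25.3, 177.2]
orientation: [0.998, -0.063, 0.0, -0.0]
contact_force: [-0.2, -0.8, 0.4]
opening: 85.5
grasp_force: 0.0
```

```bash
python3 - <<'E'
from h import *
s=snapshot("side");print(leaning(s,"yellow"));t=snapshot("top");print(leaning(t,"red"));print(sense()["tcp_pos"])
print(go(492.0,12,173,-32),go(492.0,12,74,-32))
E
```

```text
('yellow', 245, 'slope', [0.97, 0.03], [-128.0, -103.0, -70.0], [-24.0, -2.0, 25.0], [80.0, 105.0, 138.0])
('red', 359, 'slope', [-0.0, 1.0], [-25.0, -0.0, 25.0], [-136.0, -95.0, -59.0], [82.0, 123.0, 160.0])
[455.80497485 -27.74456835 177.1396223 ]
([30.9, -44.0, 4.2], np.float64(24.8)) ([30.8, -44.0, 103.2], np.float64(24.8))
```

Yellow is seated. Index again.

Call:
{"op": "apply_moves", "data": {
  "moves": [
    [[16,-21,0],7,0.3],
    [[32,-42,0],14,0.3],
    [[32,-42,0],21,0.3],
    [[32,-42,4],25,0.3],
    [[32,-42,24],25,0.3],
    [[32,-42,44],25,0.3],
    [[32,-42,64],25,0.3],
    [[32,-42,84],25,0.3],
    [[32,-42,103],25,0.3],
    [[32,-42,103],25,-0.3],
    [[32,-42,103],25,-0.4],
    [[32,-42,103],25,-0.4]
  ]
}}

```text
time: 22.9
tcp_pos: [493.7, 8.8, 74.7]
orientation: [0.96, -0.278, 0.001, -0.0]
contact_force: [-0.4, -0.1, -0.0]
opening: 26.0
grasp_force: 0.0
```

```bash
python3 arc.py | head -18|cut -c1-90
```

```text
[493.71102765   8.81574297  74.73031694] -32.340051338706964 [-0.06  0.33  1.81 -0.    1. 
([-6.5, 10.5, -0.0], 0) -3.5
([-9.0, 23.0, -0.0], 0) -7.0
([-10.3, 35.7, -0.0], 0) -10.5
([-10.3, 48.4, -0.0], 0) -14.0
([-9.1, 61.1, -0.0], 0) -17.5
([-6.7, 73.7, -0.0], 0) -21.0
([-3.0, 85.9, -0.0], 0) -24.5
([1.9, 97.7, -0.0], 0) -28.0
([7.8, 109.0, -0.0], 0) -31.5
([14.9, 119.6, -0.0], 0) -35.0
([23.0, 129.5, -0.0], 0) -38.5
([31.9, 138.5, -0.0], 0) -42.0
([41.8, 146.6, -0.0], 0) -45.5
([52.4, 153.8, -0.0], 0) -49.0
([63.6, 159.8, -0.0], 0) -52.5
([75.4, 164.7, -0.0], 0) -56.0
([75.4, 164.7, -0.0], 0) -56.0
```

Call:
{"op": "apply_moves", "data": {
  "moves": [
    [[-7,11,0],-3.5,-0.4],
    [[-10,24,0],-7,-0.4],
    [[-11,37,0],-10.5,-0.4],
    [[-11,49,0],-14,-0.4],
    [[-10,62,0],-17.5,-0.4],
    [[-7,75,0],-21,-0.4],
    [[-4,87,0],-24.5,-0.4],
    [[1,99,0],-28,-0.4],
    [[7,110,0],-31.5,-0.4],
    [[14,120,0],-35,-0.4],
    [[22,130,0],-38.5,-0.4],
    [[31,139,0],-42,-0.4],
    [[41,148,0],-45.5,-0.4],
    [[52,155,0],-49,-0.4],
    [[63,161,0],-52.5,-0.4],
    [[75,165,0],-56,-0.4],
    [[75,165,0],-56,-0.4],
    [[75,165,0],-56,0.2],
    [[75,165,-30],-56,0.2],
    [[75,165,-60],-56,1]
  ]
}}

```text
time: 24.57
tcp_pos: [467.1, -169.4, 134.0]
orientation: [0.979, 0.204, -0.001, -0.001]
contact_force: [0.7, -0.9, 0.2]
opening: 61.1
grasp_force: 0.0
```

Call:
{"op": "apply_moves", "data": {
  "moves": [
    [[0,0,-30],0,1],
    [[0,0,-45],0,1],
    [[0,0,-45],0,1],
    [[0,0,-45],0,1]
  ]
}}

```text
time: 24.9
tcp_pos: [468.1, -169.9, 179.5]
orientation: [0.979, 0.205, 0.001, 0.0]
contact_force: [0.8, 0.2, -1.2]
opening: 85.1
grasp_force: 0.0
```

```bash
python3 - <<'E'
from h import *
print(sense()["tcp_pos"],yaw());s=snapshot("side");t=snapshot("top")
for c in("red","yellow"):print(leaning(s,c),leaning(t,c))
for b in boards(s)+boards(t):print(b)
E
```

```text
[ 468.08966016 -169.91173456  179.47658549] 23.624419297222
('red', 40, 'slope', [-1.0, 0.02], [68.0, 96.0, 127.0], [-25.0, -7.0, 18.0], [82.0, 114.0, 142.0]) ('red', 295, 'slope', [-1.0, 0.01], [57.0, 93.0, 133.0], [-36.0, -10.0, 15.0], [81.0, 122.0, 158.0])
('yellow', 6) ('yellow', 168, 'slope', [-0.29, 0.85], [-20.0, 17.0, 29.0], [-135.0, -73.0, -53.0], [84.0, 146.0, 166.0])
('red', 287.3, 291.8, 45.5, 89, 40, 10, [270.0, 321.0])
('blue', 431.6, 401.8, 5.5, 111, 48, 13, [206.0, 327.0])
('red', 290.3, 281.1, 44.6, 89, 41, 12, [153.0, 256.0])
('yellow', -54.6, 309.9, -22.6, 189, 163, 692, [136.0, 358.0])
('green', 604.4, 216.8, 13.6, 110, 48, 16, [176.0, 165.0])
('blue', 433.7, 394.5, 5.6, 114, 51, 16, [122.0, 213.0])
```

```bash
python3 - <<'E'
from h import *
HUE["green"]=[(50,95)]
s=snapshot("side");P=pts(s);hsv=cv2.cvtColor(s["img"],cv2.COLOR_RGB2HSV)
print([b for b in boards(s) if b[0]=="green"],hsv[260,192],P[260,192])
print(go(603,221.3,180,13.6),go(603,221.3,20,13.6))
E
```

```text
[] [ 62  81 132] [ -17.91998638  986.98712266 1246.68628608]
([281.0, -304.0, -2.2], np.float64(10.1)) ([281.2, -303.8, 157.8], np.float64(10.1))
```

Call:
{"op": "apply_moves", "data": {
  "moves": [
    [[24,-25,0],2,1],
    [[47,-51,0],4,1],
    [[70,-76,0],6,1],
    [[94,-101,0],8,1],
    [[117,-127,0],10,1],
    [[140,-152,0],10,1],
    [[164,-177,0],10,1],
    [[187,-203,0],10,1],
    [[211,-228,0],10,1],
    [[234,-253,0],10,1],
    [[258,-279,0],10,1],
    [[281,-304,0],10,1],
    [[281,-304,40],10,1],
    [[281,-304,80],10,1],
    [[281,-304,120],10,1],
    [[281,-304,150],10,1],
    [[281,-304,150],10,1],
    [[281,-304,150],10,1]
  ]
}}

```text
time: 26.55
tcp_pos: [602.4, 220.7, 27.4]
orientation: [0.993, 0.119, -0.002, 0.0]
contact_force: [-0.3, 0.8, 0.9]
opening: 85.1
grasp_force: 0.0
```

```bash
python3 - <<'E'
from h import *
s=sense();print(s["tcp_pos"],yaw(),go(603,221.3,-26,13.6))
i=snapshot("side");hsv=cv2.cvtColor(i["img"],cv2.COLOR_RGB2HSV);P=pts(i)
m=((hsv[...,0]>50)&(hsv[...,0]<90)&(hsv[...,1]>60)&(P[...,1]>150)&(P[...,1]<300)&(P[...,2]<30)&(P[...,0]>500)).astype(np.uint8)
k=max(cv2.findContours(m,0,1)[0],key=cv2.contourArea);w=np.array([ray(i,u,v,16)[:2] for u,v in k[:,0]],np.float32);print(cv2.minAreaRect(w))
save(i,"s10.png",(120,170,270,290),5)
E
```

```text
[602.42833548 220.73344368  27.42453471] 13.670644768165111 ([0.9, -0.4, 53.4], np.float64(0.1))
((580.02294921875, 221.57533264160156), (67.76741790771484, 47.05622863769531), 13.670328140258789)
```

View pics/s10.png

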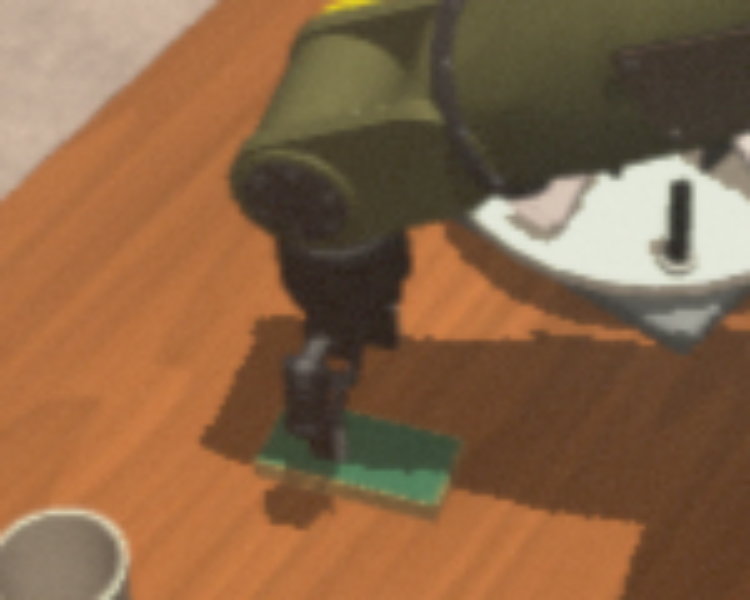

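The green board is undisturbed, with the gripper straddling it (crop 360,460). Descend and grip.

Call:
{"op": "apply_moves", "data": {
  "moves": [
    [[0,-1,25],0,1],
    [[0,-1,42],0,1],
    [[0,-1,51],0,1],
    [[0,-1,51],0,1],
    [[0,-1,51],0,0],
    [[0,-1,51],0,-1],
    [[0,-1,51],0,-1],
    [[0,-1,51],0,-1],
    [[0,-1,51],0,-1],
    [[0,-1,51],0,-1]
  ]
}}

```text
time: 27.43
tcp_pos: [604.3, 222.3, -19.9]
orientation: [0.993, 0.119, 0.002, -0.0]
contact_force: [-2.9, -0.6, 8.8]
opening: 53.9
grasp_force: 62.9
```

Call:
{"op": "apply_moves", "data": {
  "moves": [
    [[0,0,-20],0,-1],
    [[0,0,-60],0,-1],
    [[0,0,-100],0,-1],
    [[0,0,-140],0,-1],
    [[0,0,-180],0,-1],
    [[0,0,-205],0,-1],
    [[0,0,-205],0,-1],
    [[0,0,-205],0,-1]
  ]
}}

```text
time: 28.1
tcp_pos: [603.6, 222.1, 185.2]
orientation: [0.993, 0.119, 0.002, -0.0]
contact_force: [-0.3, -0.1, -1.4]
opening: 53.6
grasp_force: 63.7
```

```bash
python3 - <<'E'
from h import *
s=sense();print(s["tcp_pos"],yaw(),s["opening"],s["grasp_force"],s["contact_force"])
print(go(450,120,182,0),go(*base(-96,0),182,BY))
E
```

```text
[603.64386952 222.08081865 185.17367484] 13.680852094859745 53.617325929359644 63.70087265968323 [-0.27498446 -0.0689429  -1.37939276]
([-173.4, 62.8, 2.5], np.float64(13.7)) ([-194.5, 262.5, 2.3], np.float64(20.9))
```

Call:
{"op": "apply_moves", "data": {
  "moves": [
    [[-20,26,0],3,-1],
    [[-39,53,0],6,-1],
    [[-58,79,0],9,-1],
    [[-78,105,0],12,-1],
    [[-97,131,0],15,-1],
    [[-117,158,0],18,-1],
    [[-136,184,0],21,-1],
    [[-156,210,0],21,-1],
    [[-175,236,0],21,-1],
    [[-194,262,0],21,-1],
    [[-194,262,20],21,-1],
    [[-194,262,32],21,-1],
    [[-194,262,32],21,-1],
    [[-194,262,32],21,-1]
  ]
}}

```text
time: 29.27
tcp_pos: [476.1, -78.4, 150.1]
orientation: [0.998, -0.064, -0.001, -0.0]
contact_force: [0.5, 0.0, -0.1]
opening: 53.7
grasp_force: 63.7
```

```bash
sed -i 's/1\]>100/1]>60/' chk.py; python3 chk.py green; python3 chk.py green
```

```text
[476.0746294  -78.39086881 150.08043065] -7.319382282931439 53.68425157584777 [ 0.5465982   0.00357364 -0.08520922]
board 63 [-149.2  -89.3] [-21.5  22.9] Z [179.3 182.3 185.2]
[476.58832843 -78.3305883  150.8481858 ] -7.296085087660012 54.07428528749065 [ 0.32393381  0.08379876 -0.16385714]
board 67 [-151.5  -88.1] [-17.   23.5] Z [180.5 183.5 186. ]
```

Call:
{"op": "apply_moves", "data": {
  "moves": [
    [[4,2,10],0,-1],
    [[4,2,18],0,-1],
    [[4,2,24],0,-1],
    [[4,2,28],0,-1],
    [[4,2,32],0,-1],
    [[4,2,36],0,-1],
    [[4,2,40],0,-1],
    [[4,2,44],0,-1],
    [[5,2,48],0,-1],
    [[6,2,52],0,-1],
    [[7,2,56],0,-1],
    [[9,2,59],0,-1],
    [[10,2,62],0,-1],
    [[10,2,62],0,-1]
  ]
}}

```text
time: 30.53
tcp_pos: [485.0, -81.5, 88.1]
orientation: [0.998, -0.064, -0.002, -0.0]
contact_force: [-13.0, 1.1, 7.0]
opening: 53.8
grasp_force: 81.1
```

```bash
sed -i 's/m=sum(((hsv\[...,0\]>=a)&(hsv\[...,0\]<=b)) for a,b in HUE\[col\]).astype(bool)&(hsv\[...,1\]>110)/m=sum(((hsv[...,0]>=a)\&(hsv[...,0]<=b)) for a,b in HUE[col]).astype(bool)\&(hsv[...,1]>65)\&(hsv[...,2]>45)/' h.py; python3 - <<'E'
from h import *
s=sense();print(s["tcp_pos"],s["opening"],s["contact_force"]);print(leaning(snapshot("side"),"green"))
E
```

```text
[484.96366564 -81.50860943  88.12770017] 53.84285141933944 [-13.04233971   1.0809692    6.97250826]
('green', 1)
```

Call:
{"op": "apply_moves", "data": {
  "moves": [
    [[0,0,0],0,0.5],
    [[0,0,0],0,1],
    [[0,0,0],0,1],
    [[0,0,0],0,1],
    [[0,0,0],0,1],
    [[0,0,-30],0,1],
    [[0,0,-60],0,1],
    [[0,0,-90],0,1],
    [[-20,-20,-90],0,1],
    [[-40,-50,-90],0,1],
    [[-40,-50,-90],0,1]
  ]
}}

```text
time: 31.5
tcp_pos: [451.2, -24.1, 179.1]
orientation: [0.998, -0.063, 0.0, -0.0]
contact_force: [-0.2, -0.3, 0.7]
opening: 85.4
grasp_force: 0.0
```

```bash
python3 - <<'E'
from h import *
HUE["green"]=[(45,100)]
s=snapshot("side");print(leaning(s,"green"));print(sense()["tcp_pos"])
print(go(492.0,12,173,-32),go(492.0,12,74,-32))
save(s,"s11.png",(180,120,330,240),5)
X,Y,Z=bxy(pts(s));m=(abs(X+100)<25)&(abs(Y)<20)&(Z>65)&(Z<180)
k=np.linalg.lstsq(np.c_[X[m],Y[m],np.ones(m.sum())],Z[m],rcond=None)[0];print(m.sum(),k)
E
```

```text
('green', 32, 'slope', [0.89, 0.02], [-127.0, -111.0, -78.0], [-20.0, -4.0, 23.0], [78.0, 99.0, 124.0])
[452.26297795 -25.51835346 179.21104426]
([34.7, -42.2, 6.2], np.float64(24.8)) ([34.6, -42.2, 105.2], np.float64(24.8))
173 [ 9.38674019e-01 -4.28268155e-02  2.01567527e+02]
```

View pics/s11.png

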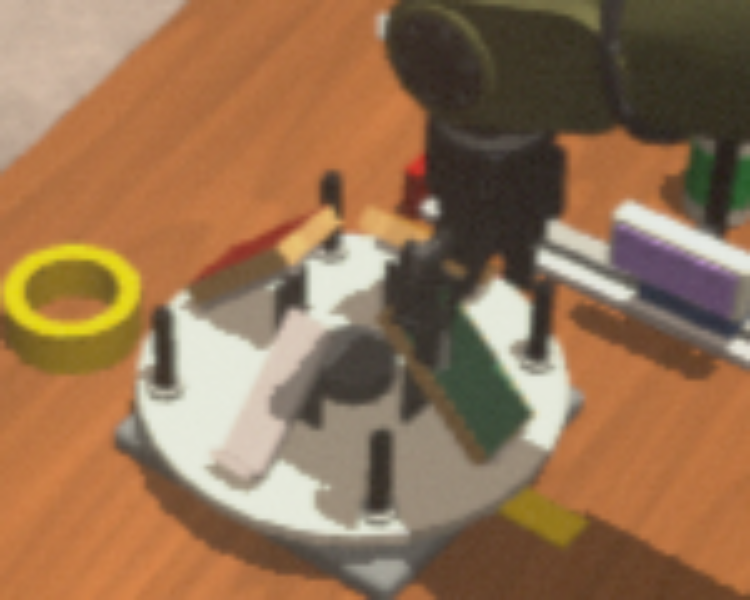

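Green is seated at crop (465,380), with red behind it at (265,260). That was the 14th and last picture, so everything from here is by numbers. Index.

Call:
{"op": "apply_moves", "data": {
  "moves": [
    [[17,-21,0],7,0.3],
    [[35,-42,0],14,0.3],
    [[35,-42,0],21,0.3],
    [[35,-42,4],25,0.3],
    [[35,-42,25],25,0.3],
    [[35,-42,45],25,0.3],
    [[35,-42,65],25,0.3],
    [[35,-42,85],25,0.3],
    [[35,-42,105],25,0.3],
    [[35,-42,105],25,-0.3],
    [[35,-42,105],25,-0.4],
    [[35,-42,105],25,-0.4]
  ]
}}

```text
time: 32.55
tcp_pos: [493.8, 9.8, 74.8]
orientation: [0.96, -0.278, 0.001, -0.0]
contact_force: [0.3, 1.4, -0.3]
opening: 25.9
grasp_force: 0.0
```

```bash
python3 arc.py | sed -n '1p;2p;9p;17p'
```

```text
[493.76540667   9.8054396   74.80911352] -32.330191934340256 [-0.05  0.33  1.81 -0.    1.    2.08] 25.866633634609034 [ 0.30111383  1.35937436 -0.26554618]
([-6.0, 11.4, -0.0], 0) -3.5
([2.3, 98.5, -0.1], 0) -28.0
([75.8, 165.6, -0.0], 0) -56.0
```

Call:
{"op": "apply_moves", "data": {
  "moves": [
    [[-7,11,0],-3.5,-0.4],
    [[-10,24,0],-7,-0.4],
    [[-11,37,0],-10.5,-0.4],
    [[-11,49,0],-14,-0.4],
    [[-10,62,0],-17.5,-0.4],
    [[-7,75,0],-21,-0.4],
    [[-4,87,0],-24.5,-0.4],
    [[1,99,0],-28,-0.4],
    [[7,110,0],-31.5,-0.4],
    [[14,120,0],-35,-0.4],
    [[22,130,0],-38.5,-0.4],
    [[31,139,0],-42,-0.4],
    [[41,148,0],-45.5,-0.4],
    [[52,155,0],-49,-0.4],
    [[63,161,0],-52.5,-0.4],
    [[75,165,0],-56,-0.4],
    [[75,165,0],-56,-0.4],
    [[75,165,0],-56,0.2],
    [[75,165,-30],-56,0.2],
    [[75,165,-60],-56,1]
  ]
}}

```text
time: 34.22
tcp_pos: [467.1, -168.6, 134.0]
orientation: [0.979, 0.204, -0.001, -0.001]
contact_force: [0.8, -0.2, 0.8]
opening: 61.4
grasp_force: 0.0
```

Call:
{"op": "apply_moves", "data": {
  "moves": [
    [[0,0,-30],0,1],
    [[0,0,-45],0,1],
    [[0,0,-45],0,1],
    [[0,0,-45],0,1]
  ]
}}

```text
time: 34.55
tcp_pos: [468.2, -169.0, 179.5]
orientation: [0.979, 0.205, 0.001, 0.0]
contact_force: [-0.8, 0.9, -0.6]
opening: 85.6
grasp_force: 0.0
```

```bash
python3 - <<'E'
from h import *
HUE["green"]=[(45,100)]
print(sense()["tcp_pos"],yaw());s=snapshot("side");t=snapshot("top")
for c in("red","yellow","green"):print(leaning(s,c),leaning(t,c))
for b in boards(s)+boards(t):print(b)
print(go(432.5,398.2,180,5.5),go(432.5,398.2,25,5.5))
E
```

```text
[ 468.16837065 -169.0321318   179.49925122] 23.625597249602375
('red', 489, 'slope', [0.06, -0.87], [-16.0, 9.0, 34.0], [49.0, 90.0, 130.0], [77.0, 118.0, 156.0]) ('red', 393, 'slope', [-0.01, -1.01], [-16.0, 9.0, 34.0], [47.0, 85.0, 125.0], [80.0, 122.0, 160.0])
('yellow', 48, 'slope', [-0.63, -0.88], [32.0, 86.0, 126.0], [-22.0, 3.0, 24.0], [82.0, 124.0, 158.0]) ('yellow', 349, 'slope', [-0.77, 0.3], [-8.0, 89.0, 134.0], [-56.0, -9.0, 17.0], [80.0, 125.0, 164.0])
('green', 0) ('green', 107, 'slope', [-0.02, 0.99], [-16.0, 17.0, 26.0], [-134.0, -77.0, -57.0], [82.0, 141.0, 161.0])
('red', 287.4, 291.6, 44.7, 89, 40, 9, [270.0, 321.0])
('blue', 431.6, 402.2, 5.6, 111, 47, 13, [206.0, 327.0])
('red', 290.6, 281.4, 47.1, 89, 40, 12, [153.0, 256.0])
('yellow', -56.3, 310.4, -23.3, 188, 162, 691, [136.0, 357.0])
('blue', 433.7, 394.5, 5.6, 114, 51, 16, [122.0, 213.0])
([195.3, -533.6, -1.7], np.float64(18.2)) ([195.5, -533.4, 153.3], np.float64(18.2))
```

Red has crept about 9 mm sideways on its easel, still well supported. I'll make the last index slower and with a tighter cage. Now blue.

Call:
{"op": "apply_moves", "data": {
  "moves": [
    [[13,-36,0],2,1],
    [[26,-71,0],4,1],
    [[39,-107,0],6,1],
    [[52,-142,0],8,1],
    [[65,-178,0],10,1],
    [[78,-213,0],12,1],
    [[91,-249,0],14,1],
    [[104,-285,0],16,1],
    [[117,-320,0],18,1],
    [[130,-356,0],18,1],
    [[143,-391,0],18,1],
    [[156,-427,0],18,1],
    [[169,-462,0],18,1],
    [[182,-498,0],18,1],
    [[195,-533,0],18,1],
    [[195,-533,40],18,1],
    [[195,-533,80],18,1],
    [[195,-533,120],18,1],
    [[195,-533,150],18,1],
    [[195,-533,150],18,1]
  ]
}}

```text
time: 36.32
tcp_pos: [429.2, 394.4, 21.4]
orientation: [0.999, 0.049, -0.005, 0.004]
contact_force: [-0.5, -1.8, -1.4]
opening: 85.6
grasp_force: 0.0
```

```bash
python3 - <<'E'
from h import *
s=sense();print(s["tcp_pos"],yaw(),go(432.5,398.2,-23,5.5))
print(boards(snapshot("side")))
E
```

```text
[429.16200983 394.36497551  21.40654582] 5.663957978908311 ([4.1, -3.8, 44.3], np.float64(0.2))
[('red', 287.2, 291.8, 45.6, 89, 41, 10, [270.0, 321.0]), ('blue', 407.3, 400.0, 5.4, 63, 49, 14, [214.0, 331.0])]
```

Call:
{"op": "apply_moves", "data": {
  "moves": [
    [[2,-2,20],0,1],
    [[2,-2,35],0,1],
    [[2,-2,43],0,1],
    [[2,-2,43],0,1],
    [[2,-2,43],0,0],
    [[2,-2,43],0,-1],
    [[2,-2,43],0,-1],
    [[2,-2,43],0,-1],
    [[2,-2,43],0,-1],
    [[2,-2,43],0,-1]
  ]
}}

```text
time: 37.2
tcp_pos: [436.9, 401.2, -10.2]
orientation: [0.999, 0.05, 0.003, -0.002]
contact_force: [1.1, -7.1, 29.1]
opening: 12.3
grasp_force: 14.1
```

Call:
{"op": "apply_moves", "data": {
  "moves": [
    [[0,0,-20],0,-1],
    [[0,0,-60],0,-1],
    [[0,0,-100],0,-1],
    [[0,0,-140],0,-1],
    [[0,0,-180],0,-1],
    [[0,0,-205],0,-1],
    [[0,0,-205],0,-1],
    [[0,0,-205],0,-1]
  ]
}}

```text
time: 37.87
tcp_pos: [434.8, 399.5, 192.7]
orientation: [0.999, 0.05, 0.001, -0.001]
contact_force: [-0.5, 0.0, -1.0]
opening: -0.1
grasp_force: 0.0
```

```bash
python3 - <<'E'
from h import *
s=sense();print(s["tcp_pos"],yaw(),s["opening"],s["grasp_force"],s["contact_force"])
print(go(*base(-96,0),182,BY))
E
```

```text
[434.8264776  399.47662952 192.66489261] 5.684562707693849 -0.1131339276084625 0.0 [-0.51731802  0.01756679 -0.95306062]
([-5.7, 480.3, 9.8], np.float64(12.9))
```

The grip closed over the top of the board and missed. Open and re-measure blue.

Call:
{"op": "apply_moves", "data": {
  "moves": [
    [[0,0,60],0,1],
    [[0,0,100],0,1],
    [[0,0,140],0,1],
    [[0,0,150],0,1],
    [[0,0,150],0,1],
    [[0,0,150],0,1],
    [[0,0,150],0,1]
  ]
}}

```text
time: 38.45
tcp_pos: [435.1, 399.7, 42.4]
orientation: [0.999, 0.05, 0.001, -0.001]
contact_force: [0.7, 0.1, 0.0]
opening: 83.6
grasp_force: 0.0
```

```bash
python3 - <<'E'
from h import *
s=sense();print(s["tcp_pos"],yaw(),s["opening"])
print(boards(snapshot("side"))[-1],go(433,398,-30,5.5))
print(boards(snapshot("top"))[-1])
E
```

```text
[435.0907435  399.66284714  42.36113285] 5.679445409280226 83.59122470175465
('blue', 411.9, 400.2, 5.9, 72, 49, 14, [212.0, 331.0]) ([-2.7, 1.7, 72.9], np.float64(0.2))
('blue', 407.4, 390.7, 8.4, 62, 47, 16, [123.0, 220.0])
```

Call:
{"op": "apply_moves", "data": {
  "moves": [
    [[-3,2,30],0,1],
    [[-3,2,55],0,1],
    [[-3,2,63],0,1],
    [[-3,2,66],0,1],
    [[-3,2,69],0,1],
    [[-3,2,69],0,1]
  ]
}}

```text
time: 39.05
tcp_pos: [432.3, 397.4, -27.0]
orientation: [0.999, 0.05, 0.001, -0.001]
contact_force: [-0.1, 0.4, -0.3]
opening: 85.6
grasp_force: 0.0
```

Call:
{"op": "apply_moves", "data": {
  "moves": [
    [[0,0,0],0,0],
    [[0,0,0],0,-1],
    [[0,0,0],0,-1],
    [[0,0,0],0,-1],
    [[0,0,0],0,-1],
    [[0,0,0],0,-1]
  ]
}}

```text
time: 39.55
tcp_pos: [432.3, 397.4, -26.9]
orientation: [0.999, 0.05, 0.001, -0.001]
contact_force: [-1.5, -0.2, 7.3]
opening: 54.5
grasp_force: 64.1
```

Call:
{"op": "apply_moves", "data": {
  "moves": [
    [[0,0,-20],0,-1],
    [[0,0,-60],0,-1],
    [[0,0,-100],0,-1],
    [[0,0,-140],0,-1],
    [[0,0,-180],0,-1],
    [[0,0,-208],0,-1],
    [[0,0,-208],0,-1],
    [[0,0,-208],0,-1]
  ]
}}

```text
time: 40.22
tcp_pos: [432.1, 397.2, 181.6]
orientation: [0.999, 0.05, 0.001, -0.001]
contact_force: [-0.6, -0.6, -2.4]
opening: 54.4
grasp_force: 63.8
```

```bash
python3 - <<'E'
from h import *
s=sense();print(s["tcp_pos"],yaw(),s["opening"],s["grasp_force"])
print(go(*base(-96,0),182,BY))
E
```

```text
[432.06625837 397.23132942 181.55032372] 5.681956005778053 54.403353003348506 63.799699544906616
([-2.7, 478.3, -1.4], np.float64(12.9))
```

Call:
{"op": "apply_moves", "data": {
  "moves": [
    [[0,36,0],1,-1],
    [[0,71,0],2,-1],
    [[-1,107,0],3,-1],
    [[-1,142,0],4,-1],
    [[-1,178,0],5,-1],
    [[-1,213,0],6,-1],
    [[-1,249,0],7,-1],
    [[-2,284,0],8,-1],
    [[-2,320,0],9,-1],
    [[-2,355,0],10,-1],
    [[-2,391,0],11,-1],
    [[-2,426,0],12,-1],
    [[-3,460,0],13,-1],
    [[-3,478,0],13,-1],
    [[-3,478,16],13,-1],
    [[-3,478,31],13,-1],
    [[-3,478,31],13,-1],
    [[-3,478,31],13,-1]
  ]
}}

```text
time: 41.72
tcp_pos: [475.3, -78.9, 147.7]
orientation: [0.998, -0.064, -0.001, -0.0]
contact_force: [0.2, 0.2, -0.1]
opening: 54.6
grasp_force: 63.7
```

```bash
python3 chk.py blue
```

```text
[475.30051804 -78.86772862 147.67034307] -7.318984695556828 54.5765200535482 [ 0.20948543  0.22408536 -0.1398856 ]
board 199 [-151.8  -46.4] [-22.9  27.2] Z [183.7 186.8 190. ]
```

Call:
{"op": "apply_moves", "data": {
  "moves": [
    [[7,1,10],0,-1],
    [[7,1,20],0,-1],
    [[7,1,26],0,-1],
    [[7,1,31],0,-1],
    [[7,1,35],0,-1],
    [[7,1,39],0,-1],
    [[7,1,43],0,-1],
    [[7,1,47],0,-1],
    [[8,1,51],0,-1],
    [[9,1,55],0,-1],
    [[10,1,59],0,-1],
    [[12,1,62],0,-1],
    [[13,1,65],0,-1],
    [[13,1,65],0,-1]
  ]
}}

```text
time: 42.93
tcp_pos: [487.4, -81.5, 83.6]
orientation: [0.998, -0.064, -0.002, -0.0]
contact_force: [-15.3, 1.2, 9.0]
opening: 54.4
grasp_force: 78.9
```

```bash
python3 - <<'E'
from h import *
s=sense();print(s["tcp_pos"],s["opening"],s["contact_force"]);print(leaning(snapshot("side"),"blue"))
E
```

```text
[487.39127573 -81.46142554  83.58872244] 54.38129052552117 [-15.32976815   1.23025935   9.02722608]
('blue', 206, 'slope', [0.73, 0.02], [-132.0, -107.0, -80.0], [-21.0, 1.0, 24.0], [92.0, 111.0, 133.0])
```

Call:
{"op": "apply_moves", "data": {
  "moves": [
    [[1,0,2],0,-1],
    [[2,0,4],0,-1],
    [[3,0,4],0,-1],
    [[3,0,4],0,-1]
  ]
}}

```text
time: 43.32
tcp_pos: [489.3, -81.6, 79.4]
orientation: [0.998, -0.064, -0.003, -0.0]
contact_force: [-22.2, 2.7, 8.5]
opening: 54.5
grasp_force: 83.5
```

```bash
python3 - <<'E'
from h import *
s=sense();print(s["tcp_pos"],s["opening"],s["contact_force"]);print(leaning(snapshot("side"),"blue"))
E
```

```text
[489.30700642 -81.63002026  79.35944942] 54.471175840254254 [-22.24351844   2.66202117   8.50991871]
('blue', 196, 'slope', [0.91, 0.04], [-126.0, -103.0, -80.0], [-22.0, 2.0, 24.0], [84.0, 106.0, 128.0])
```

Slope 0.91, which is good. Release.

Call:
{"op": "apply_moves", "data": {
  "moves": [
    [[0,0,0],0,0.5],
    [[0,0,0],0,1],
    [[0,0,0],0,1],
    [[0,0,0],0,1],
    [[0,0,0],0,1],
    [[0,0,-30],0,1],
    [[0,0,-60],0,1],
    [[0,0,-90],0,1],
    [[-20,-20,-95],0,1],
    [[-40,-50,-95],0,1],
    [[-40,-50,-95],0,1]
  ]
}}

```text
time: 44.28
tcp_pos: [456.8, -24.3, 175.4]
orientation: [0.998, -0.063, 0.0, -0.0]
contact_force: [0.1, -0.6, 0.1]
opening: 85.5
grasp_force: 0.0
```

```bash
python3 - <<'E'
from h import *
s=snapshot("side");print(leaning(s,"blue"));print(sense()["tcp_pos"])
print(go(492.0,12.5,173,-32),go(492.0,12.5,74,-32))
E
```

```text
('blue', 226, 'slope', [0.99, 0.04], [-127.0, -101.0, -69.0], [-19.0, -1.0, 23.0], [79.0, 106.0, 138.0])
[457.8324856  -25.79320536 175.29872133]
([29.1, -42.3, 2.3], np.float64(24.8)) ([29.0, -42.2, 101.3], np.float64(24.8))
```

Call:
{"op": "apply_moves", "data": {
  "moves": [
    [[15,-21,0],7,0.3],
    [[30,-42,0],14,0.3],
    [[30,-42,0],21,0.3],
    [[30,-42,2],25,0.3],
    [[30,-42,22],25,0.3],
    [[30,-42,42],25,0.3],
    [[30,-42,62],25,0.3],
    [[30,-42,82],25,0.3],
    [[30,-42,101],25,0.3],
    [[28,-40,101],25,-0.2],
    [[28,-40,101],25,-0.4],
    [[28,-40,101],25,-0.5],
    [[28,-40,101],25,-0.55]
  ]
}}

```text
time: 45.42
tcp_pos: [492.1, 8.5, 75.0]
orientation: [0.96, -0.278, 0.001, -0.0]
contact_force: [0.6, 0.8, 0.1]
opening: 19.2
grasp_force: 0.0
```

```bash
sed -i 's/range(1,18)/range(1,37)/;s/90\*min(i,16)\/16/90*min(i,36)\/36/;s/-3.5\*min(i,16)/-1.56*i/' arc.py; python3 arc.py | cut -c1-60
```

```text
[492.11369251   8.52704091  75.04838881] -32.3306981616419 [
([-3.3, 2.6, -0.0], 0) -1.6
([-4.9, 8.0, -0.0], 0) -3.1
([-6.3, 13.5, -0.0], 0) -4.7
([-7.3, 19.1, -0.0], 0) -6.2
([-8.2, 24.7, -0.0], 0) -7.8
([-8.8, 30.3, -0.0], 0) -9.4
([-9.2, 36.0, -0.1], 0) -10.9
([-9.3, 41.7, -0.1], 0) -12.5
([-9.1, 47.3, -0.1], 0) -14.0
([-8.7, 53.0, -0.1], 0) -15.6
([-8.1, 58.6, -0.1], 0) -17.2
([-7.2, 64.2, -0.1], 0) -18.7
([-6.1, 69.8, -0.1], 0) -20.3
([-4.8, 75.3, -0.1], 0) -21.8
([-3.2, 80.7, -0.1], 0) -23.4
([-1.3, 86.1, -0.1], 0) -25.0
([0.7, 91.4, -0.1], 0) -26.5
([3.0, 96.6, -0.1], 0) -28.1
([5.6, 101.7, -0.1], 0) -29.6
([8.3, 106.6, -0.1], 0) -31.2
([11.2, 111.5, -0.1], 0) -32.8
([14.4, 116.2, -0.1], 0) -34.3
([17.8, 120.7, -0.1], 0) -35.9
([21.3, 125.2, -0.1], 0) -37.4
([25.1, 129.4, -0.1], 0) -39.0
([29.0, 133.5, -0.1], 0) -40.6
([33.1, 137.4, -0.1], 0) -42.1
([37.4, 141.2, -0.1], 0) -43.7
([41.8, 144.7, -0.1], 0) -45.2
([46.4, 148.0, -0.1], 0) -46.8
([51.1, 151.2, -0.1], 0) -48.4
([56.0, 154.1, -0.1], 0) -49.9
([61.0, 156.8, -0.1], 0) -51.5
([66.1, 159.3, -0.1], 0) -53.0
([71.3, 161.6, -0.0], 0) -54.6
([76.5, 163.6, -0.0], 0) -56.2
```

Call:
{"op": "apply_moves", "data": {
  "moves": [
    [[-3,3,0],-1.5,-0.55],
    [[-5,8,0],-3,-0.55],
    [[-6,13,0],-4.5,-0.55],
    [[-7,19,0],-6,-0.55],
    [[-8,25,0],-7.5,-0.55],
    [[-9,30,0],-9,-0.55],
    [[-9,36,0],-11,-0.55],
    [[-9,42,0],-12.5,-0.55],
    [[-9,47,0],-14,-0.55],
    [[-9,53,0],-15.5,-0.55],
    [[-8,59,0],-17,-0.55],
    [[-7,64,0],-18.5,-0.55],
    [[-6,70,0],-20,-0.55],
    [[-5,75,0],-22,-0.55],
    [[-3,81,0],-23.5,-0.55],
    [[-1,86,0],-25,-0.55],
    [[1,91,0],-26.5,-0.55],
    [[3,97,0],-28,-0.55]
  ]
}}

```text
time: 46.92
tcp_pos: [442.2, -74.8, 74.7]
orientation: [0.999, -0.037, 0.0, -0.0]
contact_force: [-0.2, 2.6, -0.9]
opening: 19.3
grasp_force: 1.2
```

```bash
sed -i 's/range(1,37)/range(19,37)/;s/-1.56\*i/-1.56*(i-18)/' arc.py; python3 arc.py | cut -c1-60; python3 -c "
from h import *
print(leaning(snapshot('side'),'blue'))"
```

```text
[442.24767131 -74.81943906  74.68311452] -4.22439503328817 [
([0.6, 5.5, -0.0], 0) -1.6
([0.7, 11.2, -0.0], 0) -3.1
([1.0, 16.8, -0.0], 0) -4.7
([1.6, 22.5, -0.0], 0) -6.2
([2.4, 28.1, -0.0], 0) -7.8
([3.4, 33.7, -0.0], 0) -9.4
([4.7, 39.2, -0.0], 0) -10.9
([6.3, 44.6, -0.0], 0) -12.5
([8.1, 50.0, -0.0], 0) -14.0
([10.1, 55.3, -0.0], 0) -15.6
([12.3, 60.5, -0.0], 0) -17.2
([14.8, 65.6, -0.0], 0) -18.7
([17.5, 70.6, -0.0], 0) -20.3
([20.4, 75.5, -0.0], 0) -21.8
([23.5, 80.3, -0.0], 0) -23.4
([26.8, 84.9, 0.0], 0) -25.0
([30.3, 89.3, 0.0], 0) -26.5
([34.0, 93.6, 0.0], 0) -28.1
('blue', 40, 'slope', [0.72, 0.75], [-64.0, -43.0, -28.0], [-65.0, -42.0, -24.0], [132.0, 147.0, 159.0])
```

Call:
{"op": "apply_moves", "data": {
  "moves": [
    [[1,5,0],-1.5,-0.55],
    [[1,11,0],-3,-0.55],
    [[1,17,0],-4.5,-0.55],
    [[2,22,0],-6,-0.55],
    [[2,28,0],-8,-0.55],
    [[3,34,0],-9.5,-0.55],
    [[5,39,0],-11,-0.55],
    [[6,45,0],-12.5,-0.55],
    [[8,50,0],-14,-0.55],
    [[10,55,0],-15.5,-0.55],
    [[12,61,0],-17,-0.55],
    [[15,66,0],-18.5,-0.55],
    [[18,71,0],-20,-0.55],
    [[20,75,0],-22,-0.55],
    [[24,80,0],-23.5,-0.55],
    [[27,85,0],-25,-0.55],
    [[30,89,0],-26.5,-0.55],
    [[34,93,0],-28,-0.55],
    [[34,93,0],-28,-0.55],
    [[34,93,0],-28,-0.3]
  ]
}}

```text
time: 48.63
tcp_pos: [469.2, -170.2, 74.4]
orientation: [0.979, 0.205, 0.0, 0.0]
contact_force: [-0.2, -0.5, 0.9]
opening: 29.1
grasp_force: 0.0
```

Call:
{"op": "apply_moves", "data": {
  "moves": [
    [[0,0,0],0,0.2],
    [[0,0,0],0,0.2],
    [[0,0,-30],0,0.2],
    [[0,0,-65],0,0.2],
    [[0,0,-105],0,0.2],
    [[0,0,-140],0,0.2],
    [[0,0,-140],0,0.2]
  ]
}}

```text
time: 49.22
tcp_pos: [470.9, -170.8, 220.9]
orientation: [0.979, 0.205, 0.004, 0.003]
contact_force: [-0.2, -0.4, 1.1]
opening: 51.5
grasp_force: 0.0
```

```bash
python3 - <<'E'
from h import *
HUE["green"]=[(45,100)]
print(sense()["tcp_pos"],yaw());s=snapshot("side");t=snapshot("top")
for c in("red","yellow","green","blue"):print(leaning(s,c),leaning(t,c))
for n,i in(("side",s),("top",t)):
    P=pts(i);h=cv2.cvtColor(i["img"],cv2.COLOR_RGB2HSV);z=P[...,2]
    m=((h[...,2]<85)&(z>125)&(z<192)&(P[...,0]>300)&(P[...,0]<520)&(P[...,1]<-220)&(P[...,1]>-420)).astype(np.uint8)
    N,L,st,c=cv2.connectedComponentsWithStats(m)
    for k in range(1,N):
        if st[k,4]>4:q=P[L==k];print(n,"post?",st[k,4],c[k].round(),q[q[:,2]>q[:,2].max()-25].mean(0).round(1),q[:,2].max().round())
    bl=(h[...,0]>100)&(h[...,0]<125)&(h[...,1]>90)&(P[...,1]<-200)&(z<90)&(z>20)
    rd=((h[...,0]<7)|(h[...,0]>173))&(h[...,1]>130)&(P[...,1]<-200)&(P[...,1]>-400)&(z<90)
    for nm,mm in(("carriage",bl),("redstop",rd)):
        if mm.any():q=P[mm];print(n,nm,mm.sum(),np.percentile(q,[3,50,97],axis=0).round(1).tolist())
E
```

```text
[ 470.89034499 -170.82481591  220.90253805] 23.666467139683643
('red', 434, 'slope', [0.99, 0.03], [-129.0, -89.0, -50.0], [-21.0, 6.0, 32.0], [77.0, 117.0, 158.0]) ('red', 475, 'slope', [1.0, -0.02], [-128.0, -86.0, -48.0], [-25.0, 0.0, 26.0], [80.0, 123.0, 161.0])
('yellow', 547, 'slope', [-0.51, -0.76], [-20.0, 7.0, 99.0], [-10.0, 87.0, 130.0], [78.0, 118.0, 158.0]) ('yellow', 438, 'slope', [-0.22, -0.75], [-19.0, 7.0, 53.0], [-14.0, 79.0, 124.0], [83.0, 128.0, 164.0])
('green', 16) ('green', 266, 'slope', [-1.0, 0.02], [57.0, 92.0, 132.0], [-33.0, -9.0, 15.0], [83.0, 123.0, 158.0])
('blue', 0) ('blue', 69, 'slope', [-0.01, 0.97], [-19.0, 9.0, 26.0], [-80.0, -64.0, -57.0], [135.0, 153.0, 162.0])
side post? 63 [325. 152.] [ 407.5 -318.8  167.1] 179.0
side carriage 70 [[-234.6, -423.1, 21.3], [-206.8, -406.9, 51.2], [369.7, -338.4, 86.9]]
side redstop 82 [[638.6, -372.3, 2.2], [645.9, -332.9, 37.4], [655.8, -310.9, 45.1]]
top post? 49 [343. 223.] [ 409.1 -327.5  177.1] 183.0
top carriage 253 [[372.5, -357.2, 50.9], [398.7, -333.7, 55.4], [445.8, -308.3, 60.6]]
top redstop 89 [[639.9, -375.4, 27.5], [647.8, -345.8, 45.5], [656.2, -319.3, 50.6]]
```

All four boards lean at 45° on easels of their own. Next I measure the rail's direction for the lamp push.

```bash
python3 - <<'E'
from h import *
s=snapshot("top");P=pts(s);h=cv2.cvtColor(s["img"],cv2.COLOR_RGB2HSV)
a=ray(s,*( np.array([510,233])/1.5),45);b=ray(s,*(np.array([500,370])/1.5),45);print(a,b,np.degrees(np.arctan2(*(a-b)[[1,0]])))
m=(P[...,0]>470)&(P[...,0]<620)&(P[...,1]<-295)&(P[...,1]>-385)&(abs(P[...,2]-24)<7)
q=P[m][:,:2];k=np.polyfit(q[:,0],q[:,1],1);print(m.sum(),np.degrees(np.arctan(k[0])),np.polyval(k,[408,568]))
for ry in(np.degrees(np.arctan(k[0])),):
    print(go(408.5,-323,221,90+ry),go(408.5,-323,114,90+ry))
E
```

```text
[ 644.88421772 -350.2046664    45.        ] [ 333.05568978 -326.042252     45.        ] -4.430779981345877
151 -1.946729738881514 [-338.35617963 -343.79456751]
([-116.6, 116.1, -7.5], np.float64(-64.4)) ([-116.6, 116.1, 99.5], np.float64(-64.4))
```

Call:
{"op": "apply_moves", "data": {
  "moves": [
    [[-12,12,0],-7,0.3],
    [[-24,24,0],-14,0.3],
    [[-36,36,0],-21,0.3],
    [[-48,48,0],-28,0.3],
    [[-60,60,0],-35,0.3],
    [[-72,72,0],-42,0.3],
    [[-84,84,0],-49,0.3],
    [[-96,96,0],-56,0.3],
    [[-108,108,0],-62,0.3],
    [[-116,116,0],-62,0.3],
    [[-116,116,0],-62,0.3],
    [[-116,116,0],-62,0.3]
  ]
}}

```text
time: 50.37
tcp_pos: [409.0, -322.8, 212.8]
orientation: [0.735, 0.678, 0.0, -0.001]
contact_force: [0.4, 0.5, -0.1]
opening: 55.9
grasp_force: 0.0
```

```bash
python3 - <<'E'
from h import *
s=sense();print(s["tcp_pos"],yaw(),s["opening"],go(408.5,-323,114,86))
E
```

```text
[ 409.02092187 -322.76232457  212.84714278] 85.41857433572706 55.908282296873196 ([-0.4, -0.4, 98.8], np.float64(-0.6))
```

Call:
{"op": "apply_moves", "data": {
  "moves": [
    [[0,0,20],0,0.3],
    [[0,0,40],0,0.3],
    [[0,0,60],0,0.3],
    [[0,0,80],0,0.3],
    [[0,0,97],0,0.3],
    [[0,0,97],0,0],
    [[0,0,97],0,-0.2],
    [[0,0,97],0,-0.4],
    [[0,0,97],0,-0.4],
    [[0,0,97],0,-0.4]
  ]
}}

```text
time: 51.2
tcp_pos: [409.7, -323.2, 117.8]
orientation: [0.733, 0.68, 0.0, 0.001]
contact_force: [1.2, -1.0, 0.1]
opening: 25.9
grasp_force: 0.0
```

Call:
{"op": "apply_moves", "data": {
  "moves": [
    [[0,10,0],0,-0.4],
    [[0,20,0],0,-0.4],
    [[0,30,0],0,-0.4],
    [[0,40,0],0,-0.4],
    [[0,50,0],0,-0.4],
    [[0,60,0],0,-0.4],
    [[0,70,0],0,-0.4],
    [[0,80,0],0,-0.4],
    [[0,90,0],0,-0.4],
    [[0,100,0],0,-0.4],
    [[0,110,0],0,-0.4],
    [[0,120,0],0,-0.4],
    [[0,130,0],0,-0.4],
    [[0,140,0],0,-0.4],
    [[0,140,0],0,-0.4]
  ]
}}

```text
time: 52.45
tcp_pos: [545.3, -333.2, 116.2]
orientation: [0.734, 0.68, -0.004, -0.006]
contact_force: [-45.4, 9.2, 19.5]
opening: 25.7
grasp_force: 23.2
```

```bash
python3 - <<'E'
from h import *
s=sense();print(s["tcp_pos"],s["opening"],s["contact_force"],yaw())
t=snapshot("top");P=pts(t);h=cv2.cvtColor(t["img"],cv2.COLOR_RGB2HSV);z=P[...,2]
m=(h[...,0]>100)&(h[...,0]<125)&(h[...,1]>90)&(P[...,1]<-200)&(z<90)&(z>20)
if m.any():print(m.sum(),np.percentile(P[m],[3,50,97],axis=0).round(1).tolist())
E
```

```text
[ 545.32766294 -333.18960549  116.2247197 ] 25.705372559421175 [-45.36918612   9.16603401  19.51639717] 85.63214068853475
42 [[538.3, -327.1, 53.4], [564.6, -223.5, 84.6], [577.9, -216.2, 89.4]]
```

Call:
{"op": "apply_moves", "data": {
  "moves": [
    [[0,0,0],0,-0.4],
    [[0,0,0],0,-0.4],
    [[0,0,0],0,-0.4]
  ]
}}

```text
time: 52.75
tcp_pos: [545.4, -333.2, 116.3]
orientation: [0.734, 0.68, -0.003, -0.005]
contact_force: [-40.7, 6.6, 15.5]
opening: 25.5
grasp_force: 20.3
```

```bash
python3 - <<'E'
from h import *
s=sense();print(s["tcp_pos"],s["opening"],s["contact_force"],yaw(),s["torque"])
for n in("side","top"):
    i=snapshot(n);P=pts(i);h=cv2.cvtColor(i["img"],cv2.COLOR_RGB2HSV);z=P[...,2]
    m=(h[...,0]>100)&(h[...,0]<135)&(h[...,1]>60)&(P[...,1]<-220)&(P[...,1]>-400)&(z<130)&(z>20)&(P[...,0]>300)
    w=(h[...,1]<50)&(h[...,2]>140)&(P[...,1]<-230)&(P[...,1]>-320)&(z<130)&(z>100)&(P[...,0]>300)&(P[...,0]<700)
    rd=((h[...,0]<7)|(h[...,0]>173))&(h[...,1]>130)&(P[...,1]<-290)&(P[...,1]>-400)&(z<90)&(P[...,0]>560)
    for nm,mm in(("blue",m),("head",w),("stop",rd)):
        if mm.sum()>5:print(n,nm,mm.sum(),np.percentile(P[mm],[3,50,97],axis=0).round(0).tolist())
E
```

```text
[ 545.39136725 -333.18650669  116.27636818] 25.466556894671445 [-40.65281948   6.59457599  15.50306458] 85.61060524429891 [ 0.98450459  6.18803893 -0.29300104]
side blue 21 [[499.0, -361.0, 39.0], [504.0, -344.0, 48.0], [516.0, -319.0, 56.0]]
side head 53 [[496.0, -294.0, 111.0], [536.0, -286.0, 115.0], [589.0, -276.0, 120.0]]
side stop 65 [[638.0, -365.0, 9.0], [646.0, -327.0, 38.0], [655.0, -312.0, 46.0]]
top blue 36 [[542.0, -327.0, 53.0], [570.0, -227.0, 82.0], [581.0, -221.0, 88.0]]
top head 7 [[539.0, -305.0, 117.0], [554.0, -296.0, 120.0], [591.0, -289.0, 123.0]]
top stop 76 [[641.0, -367.0, 21.0], [648.0, -340.0, 46.0], [656.0, -319.0, 51.0]]
```

The push stalled at 40 N after about 134 mm. I'll check the height and colour profile along the rail ahead of the carriage.

```bash
python3 - <<'E'
from h import *
for n in("side","top"):
    i=snapshot(n);P=pts(i)
    for x in range(320,670,12):
        m=(abs(P[...,0]-x)<6)&(P[...,1]<-318)&(P[...,1]>-365)&(P[...,2]<400)
        if m.any():print(n,x,m.sum(),"z",np.percentile(P[...,2][m],[5,50,95]).round(),np.median(i["img"][m],axis=0))
E
```

```text
side 416 1 z [2. 2. 2.] [106. 104.  95.]
side 428 12 z [ 6. 18. 23.] [170.  166.5 151. ]
side 440 16 z [ 5. 18. 22.] [194.5 180.5 163.5]
side 452 17 z [ 6. 19. 24.] [204. 195. 175.]
side 464 21 z [ 7. 18. 23.] [192. 174. 159.]
side 476 19 z [ 8. 17. 23.] [192. 187. 167.]
side 488 27 z [  5.  20. 243.] [118.  99.  93.]
side 500 76 z [ 11.  45. 246.] [73.5 72.5 71. ]
side 512 75 z [ 48. 254. 308.] [51. 39. 34.]
side 524 81 z [143. 200. 254.] [45. 38. 34.]
side 536 67 z [ 87. 126. 235.] [53. 40. 32.]
side 548 46 z [ 31. 172. 245.] [57.5 42.  31.5]
side 560 67 z [138. 170. 242.] [59. 47. 39.]
side 572 43 z [  6. 189. 247.] [53. 42. 36.]
side 584 50 z [  8. 203. 252.] [50.  41.5 36. ]
side 596 65 z [  3. 214. 239.] [60. 49. 45.]
side 608 31 z [  7. 220. 239.] [93. 76. 55.]
side 620 17 z [-0. 11. 18.] [104.  91.  84.]
side 632 31 z [-2. 15. 28.] [109.  97.  89.]
side 644 56 z [ 4. 29. 45.] [92.  43.5 34. ]
side 656 15 z [-0. 37. 43.] [114.  45.  31.]
side 668 9 z [-11.  -4.   0.] [103.  63.  40.]
top 488 7 z [372. 390. 398.] [27. 29. 20.]
top 500 26 z [368. 390. 399.] [49. 45. 24.]
top 512 44 z [320. 385. 398.] [52. 51. 33.]
top 524 10 z [352. 354. 397.] [94.5 91.5 52. ]
top 560 2 z [52. 53. 54.] [60. 64. 68.]
top 572 12 z [51. 57. 60.] [28.  45.5 71. ]
top 584 5 z [25. 53. 57.] [58. 67. 78.]
top 596 18 z [ 9. 22. 28.] [ 99.  100.5  91. ]
top 608 23 z [10. 25. 29.] [100. 101.  92.]
top 620 42 z [ 1. 21. 27.] [103.5 103.   94. ]
top 632 47 z [-1. 15. 26.] [109. 104.  96.]
top 644 80 z [ 6. 39. 50.] [86.5 19.  16. ]
top 656 30 z [ 1. 46. 51.] [97.5 19.   9. ]
top 668 31 z [-3.  1.  5.] [88. 49. 23.]
```

Call:
{"op": "apply_moves", "data": {
  "moves": [
    [[0,-4,0],0,-0.2],
    [[0,-6,-20],0,0.2],
    [[0,-6,-60],0,0.2],
    [[0,-6,-100],0,0.2],
    [[0,-40,-100],0,0.2],
    [[0,-80,-100],0,0.2],
    [[0,-120,-100],0,0.2],
    [[0,-160,-100],0,0.2],
    [[0,-160,-100],0,0.2]
  ]
}}

```text
time: 53.7
tcp_pos: [385.4, -320.7, 216.7]
orientation: [0.734, 0.679, -0.0, -0.001]
contact_force: [0.1, 0.1, -0.1]
opening: 51.2
grasp_force: 0.0
```

```bash
python3 - <<'E'
from h import *
print(sense()["tcp_pos"],yaw())
for n in("side","top"):
    i=snapshot(n);P=pts(i);h=cv2.cvtColor(i["img"],cv2.COLOR_RGB2HSV);z=P[...,2]
    R_=(P[...,1]<-230)&(P[...,1]>-400)&(P[...,0]>430)&(P[...,0]<680)
    m=(h[...,0]>100)&(h[...,0]<125)&(h[...,1]>90)&R_&(z<70)&(z>20)
    w=(z<128)&(z>105)&R_
    p=(h[...,2]<85)&(z>140)&(z<190)&R_
    g=(z>30)&R_&(P[...,0]>590)
    for nm,mm in(("carriage",m),("head",w),("post",p),("ahead",g)):
        if mm.sum()>3:print(n,nm,mm.sum(),np.percentile(P[mm],[3,50,97],axis=0).round(0).tolist())
    save(i,n+"L.png")
    for c in("blue","red","yellow"):print(leaning(i,c))
    m=(h[...,0]>8)&(h[...,0]<18)&(h[...,1]>180)&(h[...,2]>150)&(z>120)&(z<165)
    if m.any():print("cap",P[m].mean(0))
E
```

```text
[ 385.4423222  -320.6680017   216.67103241] 85.59060987440544
side head 204 [[490.0, -332.0, 106.0], [538.0, -283.0, 114.0], [594.0, -271.0, 123.0]]
side post 35 [[532.0, -336.0, 141.0], [540.0, -329.0, 160.0], [545.0, -325.0, 176.0]]
side ahead 79 [[591.0, -371.0, 33.0], [644.0, -327.0, 42.0], [654.0, -279.0, 115.0]]
('blue', 0)
('red', 433, 'slope', [1.0, 0.05], [-129.0, -90.0, -49.0], [-20.0, 6.0, 32.0], [77.0, 119.0, 158.0])
('yellow', 533, 'slope', [-0.47, -0.74], [-21.0, 6.0, 91.0], [-12.0, 87.0, 129.0], [77.0, 118.0, 157.0])
cap [ 444.66367164 -450.86947581  143.63530902]
top carriage 244 [[503.0, -368.0, 51.0], [530.0, -344.0, 55.0], [577.0, -320.0, 60.0]]
top head 286 [[493.0, -332.0, 109.0], [542.0, -290.0, 119.0], [594.0, -278.0, 124.0]]
top post 43 [[532.0, -347.0, 144.0], [539.0, -337.0, 177.0], [547.0, -332.0, 185.0]]
top ahead 151 [[591.0, -374.0, 35.0], [642.0, -326.0, 48.0], [656.0, -231.0, 120.0]]
('blue', 355, 'slope', [0.01, 1.0], [-23.0, 1.0, 26.0], [-136.0, -95.0, -58.0], [82.0, 122.0, 159.0])
('red', 482, 'slope', [0.99, -0.01], [-128.0, -86.0, -48.0], [-26.0, -0.0, 26.0], [81.0, 123.0, 161.0])
('yellow', 441, 'slope', [-0.28, -0.77], [-20.0, 7.0, 53.0], [-14.0, 80.0, 125.0], [80.0, 127.0, 164.0])
cap [525.93997519 -92.37513637 162.3583317 ]
```

```bash
python3 - <<'E'
from h import *
for n in("side","top"):
    i=snapshot(n);P=pts(i);z=P[...,2]
    m=(P[...,0]>596)&(P[...,0]<700)&(P[...,1]<-225)&(P[...,1]>-400)&(z>30)
    q=P[m].round().astype(int)
    print(n,m.sum(),q[q[:,1]>-305][:12].tolist(),"tall",q[q[:,2]>56][:10].tolist())
    # rail-frame: stop inner face and grey stop
    h=cv2.cvtColor(i["img"],cv2.COLOR_RGB2HSV)
    rd=((h[...,0]<7)|(h[...,0]>173))&(h[...,1]>130)&(P[...,1]<-290)&(P[...,1]>-400)&(z>35)&(z<70)&(P[...,0]>560)
    print("stop top x",np.percentile(P[rd][:,0],[1,99]),"z",np.percentile(P[rd][:,2],[50,98]))
    g=(P[...,0]>300)&(P[...,0]<420)&(P[...,1]<-290)&(P[...,1]>-365)&(z>30)&(z<70)
    if g.any():print("grey x",np.percentile(P[g],[2,50,98],axis=0).round())
    r=(P[...,1]<-312)&(P[...,1]>-350)&(abs(z-23)<6)&(P[...,0]>290)&(P[...,0]<500)
    if r.any():print("rail x",np.percentile(P[r][:,0],[1,99]))
E
```

```text
side 66 [[597, -288, 114], [599, -285, 110], [600, -288, 103], [597, -282, 99], [596, -281, 91], [597, -283, 84], [596, -284, 70], [630, -225, 54]] tall [[597, -288, 114], [599, -285, 110], [600, -288, 103], [597, -282, 99], [596, -281, 91], [597, -283, 84], [596, -284, 70]]
stop top x [637.66217284 655.08368513] z [40.98350067 46.24373632]
grey x [[ 338. -297.   32.]
 [ 341. -291.   40.]
 [ 342. -290.   41.]]
rail x [352.32397202 499.495724  ]
top 152 [[644, -227, 57], [640, -227, 59], [638, -228, 55], [638, -231, 54], [635, -228, 52], [635, -231, 53], [631, -228, 54], [630, -230, 61], [628, -228, 53], [627, -231, 56], [628, -235, 53], [624, -228, 53]] tall [[644, -227, 57], [640, -227, 59], [630, -230, 61], [624, -234, 57], [620, -227, 57], [616, -231, 58], [613, -231, 58], [613, -238, 57], [610, -231, 58], [606, -231, 57]]
stop top x [639.46076142 656.01801592] z [46.64782838 51.7534664 ]
grey x [[ 331. -308.   35.]
 [ 338. -298.   46.]
 [ 342. -293.   49.]]
rail x [349.88322226 498.78087196]
```

The rail ahead is clear, and by the rail's geometry home should be at post x≈570, while the post is at 540. I'll retry from behind with closed fingers, a little higher and more slowly, watching the force.

Call:
{"op": "apply_moves", "data": {
  "moves": [
    [[0,30,0],0,-1],
    [[0,60,0],0,-1],
    [[0,90,0],0,-1],
    [[0,115,0],0,-1],
    [[0,115,0],0,-1],
    [[0,115,30],0,-1],
    [[0,115,60],0,-1],
    [[0,115,93],0,-1],
    [[0,115,93],0,-1],
    [[0,120,93],0,-1],
    [[0,125,93],0,-1],
    [[0,128,93],0,-1],
    [[0,131,93],0,-1],
    [[0,134,93],0,-1],
    [[0,137,93],0,-1],
    [[0,137,93],0,-1]
  ]
}}

```text
time: 55.23
tcp_pos: [519.6, -331.6, 126.0]
orientation: [0.734, 0.679, -0.004, -0.007]
contact_force: [-69.9, 15.9, 32.2]
opening: -0.0
grasp_force: 36.5
```

Hard contact again at 70 N, with the post at about x=541, so either this is the travel limit or something hidden blocks it. Two points suggest it is home:
- Zero at the grey stop's face would put the post at about 380, and 380 + 160 = 540.
- The head is now centred on the lamp mark.

I'll settle it by pulling the lamp back to see whether the total travel is 160 mm. First, unload.

Call:
{"op": "apply_moves", "data": {
  "moves": [
    [[0,-8,0],0,-1],
    [[0,-16,0],0,-1],
    [[0,-16,-40],0,-1],
    [[0,-16,-70],0,0.2],
    [[0,10,-80],0,0.2],
    [[0,19,-80],0,0.2],
    [[0,19,-80],0,0.2],
    [[0,19,-80],0,0.2]
  ]
}}

```text
time: 55.9
tcp_pos: [545.0, -333.0, 203.9]
orientation: [0.733, 0.68, 0.0, 0.0]
contact_force: [-1.0, 0.2, 0.1]
opening: 51.5
grasp_force: 0.0
```

```bash
python3 - <<'E'
from h import *
print(sense()["tcp_pos"],yaw(),sense()["opening"],go(541,-333,118))
for n in("side","top"):
    i=snapshot(n);P=pts(i);z=P[...,2]
    m=(P[...,0]>575)&(P[...,0]<637)&(P[...,1]<-255)&(P[...,1]>-400)&(z>6)&(z<66)
    q=P[m];off=q[:,1]+346+0.077*(q[:,0]-600)
    print(n,[(int(o),int(((off>o)&(off<o+10)).sum()),(np.percentile(q[(off>o)&(off<o+10)][:,2],90).round() if ((off>o)&(off<o+10)).any() else None)) for o in range(-50,90,10)])
E
```

```text
[ 545.01464402 -333.03246931  203.94002736] 85.71969902574625 51.492111099538796 ([-0.3, -4.0, 85.9], 0)
side [(-50, 0, None), (-40, 0, None), (-30, 0, None), (-20, 0, None), (-10, 3, np.float64(34.0)), (0, 6, np.float64(23.0)), (10, 32, np.float64(20.0)), (20, 22, np.float64(16.0)), (30, 11, np.float64(28.0)), (40, 0, None), (50, 0, None), (60, 0, None), (70, 0, None), (80, 0, None)]
top [(-50, 0, None), (-40, 1, np.float64(6.0)), (-30, 16, np.float64(15.0)), (-20, 27, np.float64(17.0)), (-10, 42, np.float64(29.0)), (0, 50, np.float64(29.0)), (10, 36, np.float64(52.0)), (20, 12, np.float64(54.0)), (30, 0, None), (40, 1, np.float64(6.0)), (50, 0, None), (60, 1, np.float64(6.0)), (70, 1, np.float64(7.0)), (80, 0, None)]
```

Call:
{"op": "apply_moves", "data": {
  "moves": [
    [[0,-4,30],0,0.2],
    [[0,-4,60],0,0.2],
    [[0,-4,86],0,0.2],
    [[0,-4,86],0,-0.2],
    [[0,-4,86],0,-0.4],
    [[0,-4,86],0,-0.4],
    [[0,-4,86],0,-0.4]
  ]
}}

```text
time: 56.58
tcp_pos: [541.6, -333.4, 120.1]
orientation: [0.733, 0.68, 0.0, 0.002]
contact_force: [0.3, 0.3, 0.8]
opening: 25.7
grasp_force: 0.0
```

Call:
{"op": "apply_moves", "data": {
  "moves": [
    [[0,-10,0],0,-0.4],
    [[0,-20,0],0,-0.4],
    [[0,-30,0],0,-0.4],
    [[0,-40,0],0,-0.4],
    [[0,-50,0],0,-0.4],
    [[0,-60,0],0,-0.4],
    [[0,-70,0],0,-0.4],
    [[0,-80,0],0,-0.4],
    [[0,-90,0],0,-0.4],
    [[0,-100,0],0,-0.4],
    [[0,-110,0],0,-0.4],
    [[0,-120,0],0,-0.4],
    [[0,-130,0],0,-0.4],
    [[0,-136,0],0,-0.4],
    [[0,-140,0],0,-0.4],
    [[0,-144,0],0,-0.4],
    [[0,-148,0],0,-0.4],
    [[0,-148,0],0,-0.4]
  ]
}}

```text
time: 58.08
tcp_pos: [392.6, -321.7, 117.6]
orientation: [0.733, 0.68, -0.0, -0.0]
contact_force: [-0.2, 0.2, 0.0]
opening: 25.6
grasp_force: 0.0
```

The post is now about 13 mm behind its starting place with no resistance, so the start was not zero. I'll go a little further to find the grey limit.

Call:
{"op": "apply_moves", "data": {
  "moves": [
    [[0,-3,0],0,-0.4],
    [[0,-6,0],0,-0.4],
    [[0,-9,0],0,-0.4],
    [[0,-12,0],0,-0.4],
    [[0,-15,0],0,-0.4],
    [[0,-18,0],0,-0.4],
    [[0,-18,0],0,-0.4]
  ]
}}

```text
time: 58.67
tcp_pos: [377.6, -320.5, 117.7]
orientation: [0.733, 0.68, 0.002, 0.003]
contact_force: [27.9, -2.2, -13.5]
opening: 25.8
grasp_force: 13.8
```

```bash
python3 - <<'E'
from h import *
s=sense();print(s["tcp_pos"],s["contact_force"])
for n in("side","top"):
    i=snapshot(n);P=pts(i);h=cv2.cvtColor(i["img"],cv2.COLOR_RGB2HSV);z=P[...,2]
    w=(z<128)&(z>105)&(P[...,1]<-230)&(P[...,1]>-312)&(P[...,0]>280)&(P[...,0]<680)&(h[...,1]<60)
    if w.any():print(n,"head",w.sum(),np.percentile(P[w],[2,50,98],axis=0).round().tolist())
E
```

```text
[ 377.62352619 -320.49407     117.67141569] [ 27.93044528  -2.18501158 -13.48369544]
side head 132 [[347.0, -283.0, 106.0], [387.0, -268.0, 114.0], [434.0, -257.0, 121.0]]
top head 231 [[339.0, -293.0, 112.0], [388.0, -279.0, 120.0], [438.0, -266.0, 124.0]]
```

The total travel between the two hard limits is 160 mm (post x 381 to 541), so the forward limit was home. Push back home.

Call:
{"op": "apply_moves", "data": {
  "moves": [
    [[0,10,0],0,-0.4],
    [[0,20,0],0,-0.4],
    [[0,30,0],0,-0.4],
    [[0,40,0],0,-0.4],
    [[0,50,0],0,-0.4],
    [[0,60,0],0,-0.4],
    [[0,70,0],0,-0.4],
    [[0,80,0],0,-0.4],
    [[0,90,0],0,-0.4],
    [[0,100,0],0,-0.4],
    [[0,110,0],0,-0.4],
    [[0,120,0],0,-0.4],
    [[0,130,0],0,-0.4],
    [[0,140,0],0,-0.4],
    [[0,150,0],0,-0.4],
    [[0,160,0],0,-0.4],
    [[0,166,0],0,-0.4],
    [[0,169,0],0,-0.4],
    [[0,171,0],0,-0.4],
    [[0,171,0],0,-0.4]
  ]
}}

```text
time: 60.43
tcp_pos: [545.2, -333.0, 117.5]
orientation: [0.733, 0.68, -0.001, -0.001]
contact_force: [-7.0, 1.7, 2.5]
opening: 25.9
grasp_force: 3.9
```

Call:
{"op": "apply_moves", "data": {
  "moves": [
    [[0,1,0],0,-0.4],
    [[0,1,0],0,-0.4],
    [[0,1,0],0,-0.4],
    [[0,-4,0],0,-0.4],
    [[0,-4,0],0,0],
    [[0,-4,0],0,0.2],
    [[0,-4,0],0,0.2],
    [[0,-4,-40],0,0.2],
    [[0,-4,-80],0,0.2],
    [[0,-4,-120],0,0.2],
    [[0,-4,-120],0,0.2],
    [[0,-80,-120],0,0.2],
    [[0,-120,-120],0,0.2],
    [[0,-160,-120],0,0.2],
    [[0,-160,-120],0,0.2],
    [[0,-160,-120],0,0.2]
  ]
}}

```text
time: 61.77
tcp_pos: [382.8, -321.0, 238.3]
orientation: [0.734, 0.679, -0.0, 0.0]
contact_force: [0.2, 0.1, 0.3]
opening: 51.1
grasp_force: 0.0
```

```bash
python3 - <<'E'
from h import *
HUE["green"]=[(45,100)]
s=sense();print(s["time"],s["tcp_pos"],s["contact_force"])
for n in("side","top"):
    i=snapshot(n);P=pts(i);h=cv2.cvtColor(i["img"],cv2.COLOR_RGB2HSV);z=P[...,2]
    w=(z<128)&(z>105)&(P[...,1]<-230)&(P[...,1]>-312)&(P[...,0]>280)&(P[...,0]<680)&(h[...,1]<60)
    print(n,"head",np.percentile(P[w],[2,50,98],axis=0).round().tolist())
    for c in HUE:print(leaning(i,c))
    X,Y,Z=bxy(P)
    for a in(-92,92):
        for b in(-92,92):
            m=(h[...,2]<80)&(Z>95)&(Z<132)&(np.hypot(X-a,Y-b)<25)
            if m.sum()>5:print("post",a,b,np.median(X[m]).round(),np.median(Y[m]).round())
E
```

```text
61.7667 [ 382.82900096 -320.9694446   238.26140557] [0.16374291 0.12805111 0.28119428]
side head [[489.0, -299.0, 107.0], [538.0, -283.0, 114.0], [593.0, -271.0, 120.0]]
('red', 434, 'slope', [0.99, 0.01], [-129.0, -89.0, -50.0], [-20.0, 6.0, 32.0], [77.0, 118.0, 158.0])
('yellow', 531, 'slope', [-0.49, -0.74], [-20.0, 6.0, 95.0], [-7.0, 87.0, 130.0], [78.0, 118.0, 158.0])
('green', 16)
('blue', 0)
post -92 -92 -95.0 -88.0
post -92 92 -92.0 97.0
post 92 -92 89.0 -89.0
post 92 92 90.0 96.0
top head [[493.0, -304.0, 112.0], [542.0, -291.0, 120.0], [596.0, -278.0, 125.0]]
('red', 484, 'slope', [0.82, 0.02], [-128.0, -86.0, -48.0], [-26.0, -0.0, 26.0], [80.0, 123.0, 161.0])
('yellow', 439, 'slope', [-0.27, -0.78], [-19.0, 7.0, 53.0], [-14.0, 80.0, 124.0], [82.0, 126.0, 164.0])
('green', 270, 'slope', [-1.0, 0.01], [58.0, 92.0, 131.0], [-33.0, -9.0, 15.0], [83.0, 122.0, 159.0])
('blue', 352, 'slope', [0.01, 1.0], [-23.0, 2.0, 26.0], [-135.0, -95.0, -58.0], [82.0, 122.0, 159.0])
post -92 -92 -90.0 -93.0
post -92 92 -89.0 85.0
post 92 -92 90.0 -98.0
post 92 92 93.0 83.0
```

```bash
python3 -c "
from workcell import *
print(close_job())"
```

```text
the job is handed in; nothing more can be done
None
```

The job is handed in: red, yellow, green and blue were loaded and indexed in that order, each leans on its own easel with the turntable in its click, the lamp is at its measured 160 mm travel limit, and I never reached for the cup, glue or tape (not re-measured at the end); while finding that limit I pushed the lamp against it at up to 70 N and pulled it back to the grey stop once.

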